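# Gauge the stand-off fittings and nest them

## Robot

A 6-joint arm with a two-finger parallel gripper is mounted at the origin on the work surface. World frame = base frame: x ahead of the robot, y to its left, z up, the work surface at z = 0. Lengths are in m, angles in rad, forces in N, time in s.
With the tool pointing down it reaches from about 0.375 to 0.9 m from the base axis. Payload 3.1 kg.
Tool frame: the origin (TCP) lies midway between the tips of the shut fingers; the grasp point (between the pads) lies 19 mm behind it (grip_depth is the distance from the TCP to the grasp point, in m); y points along the fingers, z is the direction in which the jaws open and shut, and the axes are right-handed (so a half turn about y gives the same grasp; the last joint's range is limited). The gripper opens to 85 mm and grips with 20 to 120 N. Pads are 22 mm wide; open, the fingers measure 114 mm over their backs; the gripper's body (76 mm by 85 mm) begins 54 mm behind the grasp point. The pads swing forward as they close: fully open they stand 13 mm farther back than shut.
Start: joints at [0.941, 0.527, 1.433, -0, 1.181, -0.178], TCP at [0.273, 0.562, 0.231] pointing down, gripper open.
Joint ranges: [-3.08, 3.08], [-0.75, 2.2], [0.22, 2.44], [-1.43, 4.57], [0, 2.65], [-2.85, 2.85]. Speed limits (rad/s): [2.79, 2.79, 3.14, 3.14, 3.14, 3.14].

## Interface

Orientations are given as a unit quaternion [x, y, z, w].
In Python, from station import sense, snapshot, camera_model, sign_off, grip_depth gives the robot as it stands.
- The arm moves only by the tool play_rows, never from a script. Its argument "deltas" is a list of rows, each a list of 6 numbers: the shift along the tool's x, y, z in m, then the turn, a rotation vector about the tool's x, y, z in rad. A call has 1 to 12 rows; each row is the pose to reach, as a shift and turn from the pose commanded when the call began, along the tool's axes at that moment; what a row does not reach only later rows make up. A row lasts 1/10 s, in which the tool goes at most 50 mm and 8.59 degrees, less where a joint would pass 70% of its speed; a pose out of reach is approached as far as the arm can. A call with a gripper value outside its range is refused whole. "gripper" is the finger opening in m, from 0 to 0.0854, set as the call begins (left out, the last holds). The fingers move at their own pace and stop on an object; "force" is the grip in N (left out, the last holds). Time passes only in rows, so rows that repeat a pose let the fingers close. It gives the time, the measured TCP pose, the force and the opening at its end, in the units of the state.
- sense(): the state, without advancing time (a new reading comes with each control period).
- snapshot(name): name is "scene" or "top" or "wrist"; returns the picture (384x512x3 uint8, red, green, blue); there is no depth.
- camera_model(name): a dict with "fx", "fy", "cx", "cy" (pixels), "camera_from_world" (4x4, takes a point from world to camera coordinates). Camera axes: x right, y up, looking along -z (the intrinsics and any distortion apply to the point x, -y, -z); pixel columns grow to the right and rows downward; lengths in m; the calibration is good to about 2 mm. The wrist camera is an equidistant fisheye: a pixel r from the principal point sees the ray r / f radians off the axis. A picture is of the moment at which its call begins: read the wrist's pose just before it. camera_model takes no time and is no camera call; for the wrist camera it gives the pose at the moment of the call.
- sign_off(): hands the job in, once; it reports no verdict.
The state is a dict: "t": time; "q": joint angles; "qd": joint speeds; "tau": joint torques, N m; "tcp_pos": TCP position; "tool_rot": TCP orientation; "force": force on the tool from outside, world axes, zero at the start; "ft_torque": the same for the moment, N m; "finger_gap": opening from 0.0 (shut) to 1.0 (fully open).
Only numpy, scipy, OpenCV 4.12 (cv2) and the standard library are available. Lean on these libraries where they do the work, as an engineer would, in place of code of your own. Each camera call takes 0.05 s, during which the arm holds its last target.

## Task

Check each brass-footed stand-off fitting on the cart, one after the other: first the round-footed, then the square-footed, then the oblong one (one of them may be missing). Keeping its foot upright and down at the cart top, push it endwise from the robot's side right through the wider (go) jaw gap and out at the far side, then press it lightly and squarely against the robot-side mouth of the narrower (no-go) gap for a moment; it must stop there. Finish with every fitting seated upright in the nest of its own shape in the maple tray, and leave the other things on the cart where they are.

Things in the scene. Friction and masses are not known exactly. Their poses are not given: they have to be found in the camera images.
- fit_round: Stand-off fitting with a round brass foot, 36 mm diameter, 18 mm high. Square aluminium stem 16 x 16 mm on the z axis, flats parallel to x and y, from 18 to 52 mm above the underside. Origin: centre of the underside; z up. About 0.1 to 0.25 kg, low centre of mass: rights itself from moderate tilts. May be absent.
- fit_square: Stand-off fitting with a square brass foot, 36 x 36 mm, 18 mm high, sides parallel to x and y. Square aluminium stem 16 x 16 mm on the z axis, flats parallel to x and y, from 18 to 52 mm above the underside. Origin: centre of the underside; z up. About 0.1 to 0.25 kg, low centre of mass: rights itself from moderate tilts. May be absent.
- fit_oblong: Stand-off fitting with an oblong brass foot, 60 mm long (x) by 36 mm wide (y), 18 mm high. It goes through the gap endwise, long side along the push. Square aluminium stem 16 x 16 mm on the z axis, flats parallel to x and y, from 18 to 52 mm above the underside. Origin: centre of the underside; z up. About 0.1 to 0.25 kg, low centre of mass: rights itself from moderate tilts. May be absent.
- gate_go: Go gap, 39.5 mm wide: any fitting 36 mm wide passes. Two fixed steel jaws on the cart top, each 40 mm long (x), 22 wide (y), 16 high. Origin: on the cart top midway between them; x: direction of pushing, away from the robot (mouth at x = -20 mm, far end +20), y across the gap, z up. The two gaps may change places.
- gate_nogo: No-go gap, 30 mm wide: stops every fitting at its mouth, fitting origin at x about -30 mm (round), -38 (square), -50 (oblong). Two fixed steel jaws on the cart top, each 40 mm long (x), 22 wide (y), 16 high. Origin: on the cart top midway between them; x: direction of pushing, away from the robot (mouth at x = -20 mm, far end +20), y across the gap, z up. The two gaps may change places.
- nest_round (a point): Centre of the floor of the round nest, 39.5 mm diameter, 8 mm deep, in the fixed maple tray. The tray is 90 mm (x) by 215 mm (y) by 14 mm high; the nest floors are 6 mm above the cart top. In a row along the tray's y axis, 70 mm apart: oblong at -70 mm, square at 0, round at +70. The point's axes are the tray's.
- nest_square (a point): Centre of the floor of the square nest, 39.5 x 39.5 mm, sides along the tray's x and y, 8 mm deep; middle of the row. The point's axes are the tray's.
- nest_oblong (a point): Centre of the floor of the oblong nest, 63.5 mm along the tray's x by 39.5 mm along its y, 8 mm deep. The point's axes are the tray's.
- stop_block: Bystander: maple block 90 x 45 x 35 mm high, origin at the centre of its underside. Not to be moved.
- pencil: Bystander: flat green carpenter's pencil, 180 mm long (x), 14 mm wide, 7 mm high. Not to be moved.
- depth_gauge: Bystander: brass depth gauge, 80 mm beam along y with a 130 mm blade along x on it, 24 mm high at most. Not to be moved.
- mallet: Bystander: grey rubber mallet lying down; handle along x (from x = -160 mm), head at x = +110 mm, 95 mm long (y) and 60 mm high. Not to be moved.
- tub: Bystander: clear open tub of frame bumpers, 85 x 85 x 45 mm high. Not to be moved.
- try_square: Bystander: try square lying flat, wooden stock 90 mm along y, steel blade 135 mm towards x, 16 mm high. Not to be moved.
Things that resemble listed ones, but are neither listed nor needed, are in the scene too. Leave any orange look-alike of the gate_go alone.

How it is judged:
On the way, in this order (a step that is already met when the one before it is completed fails the run):
1. the round-footed fitting is between the jaws of the wider (go) gap, foot down near the cart top (x of fit_round in the frame of gate_go between -0.015 and 0.015 m and y of fit_round in the frame of gate_go between -0.006 and 0.006 m and z of fit_round in the frame of gate_go below 0.01 m and angle between fit_round's own z axis and vertical below 0.2 rad), for 0.05 s.
2. the round-footed fitting has come wholly out of the go gap on the far side, still upright and low (x of fit_round in the frame of gate_go between 0.039 and 0.12 m and y of fit_round in the frame of gate_go between -0.02 and 0.02 m and z of fit_round in the frame of gate_go below 0.01 m and angle between fit_round's own z axis and vertical below 0.2 rad), for 0.1 s.
3. the round-footed fitting is pressed square against the mouth of the narrower (no-go) gap from the robot's side (over 2 N) and is stopped (contact force between fit_round and gate_nogo above 2 N and x of fit_round in the frame of gate_nogo between -0.06 and -0.018 m and y of fit_round in the frame of gate_nogo between -0.006 and 0.006 m and z of fit_round in the frame of gate_nogo below 0.01 m and angle between fit_round's own z axis and vertical below 0.2 rad), for 0.1 s.
4. the square-footed fitting is between the jaws of the wider (go) gap, foot down near the cart top (x of fit_square in the frame of gate_go between -0.015 and 0.015 m and y of fit_square in the frame of gate_go between -0.006 and 0.006 m and z of fit_square in the frame of gate_go below 0.01 m and angle between fit_square's own z axis and vertical below 0.2 rad and (angle between the x axis of fit_square and the x axis of gate_go, either way round below 0.15 rad or angle between the x axis of fit_square and the y axis of gate_go, either way round below 0.15 rad)), for 0.05 s.
5. the square-footed fitting has come wholly out of the go gap on the far side, still upright and low (x of fit_square in the frame of gate_go between 0.039 and 0.12 m and y of fit_square in the frame of gate_go between -0.02 and 0.02 m and z of fit_square in the frame of gate_go below 0.01 m and angle between fit_square's own z axis and vertical below 0.2 rad), for 0.1 s.
6. the square-footed fitting is pressed square against the mouth of the narrower (no-go) gap from the robot's side (over 2 N) and is stopped (contact force between fit_square and gate_nogo above 2 N and x of fit_square in the frame of gate_nogo between -0.06 and -0.018 m and y of fit_square in the frame of gate_nogo between -0.006 and 0.006 m and z of fit_square in the frame of gate_nogo below 0.01 m and angle between fit_square's own z axis and vertical below 0.2 rad and (angle between the x axis of fit_square and the x axis of gate_nogo, either way round below 0.15 rad or angle between the x axis of fit_square and the y axis of gate_nogo, either way round below 0.15 rad)), for 0.1 s.
7. the oblong-footed fitting is between the jaws of the wider (go) gap, foot down near the cart top (x of fit_oblong in the frame of gate_go between -0.015 and 0.015 m and y of fit_oblong in the frame of gate_go between -0.006 and 0.006 m and z of fit_oblong in the frame of gate_go below 0.01 m and angle between fit_oblong's own z axis and vertical below 0.2 rad and angle between the x axis of fit_oblong and the x axis of gate_go, either way round below 0.15 rad), for 0.05 s.
8. the oblong-footed fitting has come wholly out of the go gap on the far side, still upright and low (x of fit_oblong in the frame of gate_go between 0.051 and 0.12 m and y of fit_oblong in the frame of gate_go between -0.02 and 0.02 m and z of fit_oblong in the frame of gate_go below 0.01 m and angle between fit_oblong's own z axis and vertical below 0.2 rad), for 0.1 s.
9. the oblong-footed fitting is pressed square against the mouth of the narrower (no-go) gap from the robot's side (over 2 N) and is stopped (contact force between fit_oblong and gate_nogo above 2 N and x of fit_oblong in the frame of gate_nogo between -0.06 and -0.018 m and y of fit_oblong in the frame of gate_nogo between -0.006 and 0.006 m and z of fit_oblong in the frame of gate_nogo below 0.01 m and angle between fit_oblong's own z axis and vertical below 0.2 rad and angle between the x axis of fit_oblong and the x axis of gate_nogo, either way round below 0.15 rad), for 0.1 s.
At the end, for the whole second after the job is handed in: Every fitting present stands on the floor of the nest of its own shape (origin within 5 mm of the nest's floor centre, tilt under 0.1 rad), at rest and released (distance between fit_round and nest_round below 0.005 m and angle between each of fit_round, fit_square, fit_oblong's own z axis and vertical below 0.1 rad and linear speed of each of fit_round, fit_square, fit_oblong below 0.02 m/s and distance between fit_square and nest_square below 0.005 m and distance between fit_oblong and nest_oblong below 0.005 m); the robot touches nothing.
It fails at once if the round-footed fitting is forced into the no-go gap, or rammed at it with over 60 N ((x of fit_round in the frame of gate_nogo between -0.01 and 0.02 m and y of fit_round in the frame of gate_nogo between -0.01 and 0.01 m and z of fit_round in the frame of gate_nogo below 0.01 m) or contact force between fit_round and gate_nogo above 60 N).
It fails at once if the square-footed fitting is forced into the no-go gap, or rammed at it with over 60 N ((x of fit_square in the frame of gate_nogo between -0.01 and 0.02 m and y of fit_square in the frame of gate_nogo between -0.01 and 0.01 m and z of fit_square in the frame of gate_nogo below 0.01 m) or contact force between fit_square and gate_nogo above 60 N).
It fails at once if the oblong-footed fitting is forced into the no-go gap, or rammed at it with over 60 N ((x of fit_oblong in the frame of gate_nogo between -0.01 and 0.02 m and y of fit_oblong in the frame of gate_nogo between -0.01 and 0.01 m and z of fit_oblong in the frame of gate_nogo below 0.01 m) or contact force between fit_oblong and gate_nogo above 60 N).
It fails at once if one of the other things on the cart is moved more than 30 mm (distance of any of stop_block, pencil, depth_gauge, mallet, tub, try_square from where it was at the start of the episode above 0.03 m).
Of fit_round, fit_square, fit_oblong only 2 to 3 are there at a start; the rules pass over those that are not, and their reading is None.
At some moment in a run one of fit_round, fit_square, fit_oblong may be knocked a few centimetres aside while the robot is not near it.
Once in a run the grip may slacken for a moment while it holds something.
It also fails if it takes over 210 s, if anything falls off the work surface, if the arm or the gripper's body presses on something with over 40 N, if the wrist force passes 120 N, or if a joint passes its speed limit or range.

## Working session

There is one attempt and no reset: what is moved stays moved. The work goes in short steps, Python scripts to look and compute and a tool call to move; the robot and the scene stay as the last step left them, time stands still between calls to the robot, and variables do not carry over. Pictures are saved under pics/ and viewed, and the job is handed in when it is done.

Besides the shell and the picture viewer there is one more tool, called after "Emit:" as name([rows], argument=value, ...), one row to a line, values as JSON. play_rows: Moves the arm, as the interface text tells. Its arguments: {"type":"object","properties":{"deltas":{"type":"array"},"gripper":{"type":"number"},"force":{"type":"number"}},"required":["deltas"]}

```bash
mkdir -p pics; ls; python3 - <<'E'
from station import *
import cv2
print(sense())
print(grip_depth if not callable(grip_depth) else grip_depth())
for n in ["scene","top","wrist"]:
    m=camera_model(n); print(n,{k:(v if not hasattr(v,'tolist') else v.tolist()) for k,v in m.items()})
    im=snapshot(n); cv2.imwrite(f"pics/{n}0.png",im[:,:,::-1])
E
```

```text
pics
{'t': 0.0, 'q': array([ 9.40485139e-01,  5.28458928e-01,  1.43392990e+00, -3.32629557e-05,
        1.18137653e+00, -1.78522497e-01]), 'qd': array([-3.15134974e-04,  6.68263549e-04,  8.07171779e-05, -2.20072273e-03,
        1.77651252e-03, -2.24099916e-04]), 'tau': array([ 8.85192958e-05, -4.42354774e+01, -1.78020144e+01, -2.82708716e-04,
        8.45799863e-03,  8.53621430e-06]), 'tcp_pos': array([0.27241957, 0.5616993 , 0.23032928]), 'tool_rot': array([ 0.68985323, -0.15866422,  0.1580797 , -0.68843227]), 'force': array([ 0.57394901,  0.04712011, -0.38713198]), 'ft_torque': array([-0.0347045 , -0.02873645, -0.03890566]), 'finger_gap': 0.9999322498287248}
0.0187
scene {'fx': 499.52050297410693, 'fy': 499.52050297410693, 'cx': 259.2954725327109, 'cy': 197.75540126866287, 'camera_from_world': [[0.8134494457995173, 0.581495764317644, 0.012754419198733196, -0.4134319350281278], [-0.35275921757059, 0.4757994587196974, 0.805714471448185, 0.19489356653371911], [0.4624510066455076, -0.6599072292092896, 0.5921667968485524, -1.8169948728816991], [0.0, 0.0, 0.0, 1.0]]}
top {'fx': 487.56507927210265, 'fy': 487.56507927210265, 'cx': 253.32354317288627, 'cy': 191.33416802925493, 'camera_from_world': [[-0.029381308961685792, -0.9991715707612907, -0.028158673017623797, -0.01457247234039807], [0.9802222369581571, -0.034316818267038356, 0.19490182697136063, -0.5095675106978421], [-0.1957066806638063, -0.02187528665966592, 0.9804184652367137, -1.4503059905063103], [0.0, 0.0, 0.0, 1.0]]}
wrist {'fx': 297.3186396354542, 'fy': 297.3186396354542, 'cx': 254.82340789017547, 'cy': 193.53506717919532, 'camera_from_world': [[0.4365817971465089, 0.899661375729884, -0.0023965433733850743, -0.6243030150874516], [-0.8516099759466289, 0.41240184370728145, -0.3235508741682223, 0.04177600197533269], [-0.29009788566708056, 0.1432973423572497, 0.9462077406176945, -0.3820359444073465], [0.0, 0.0, 0.0, 1.0]]}
```

View pics/top0.png

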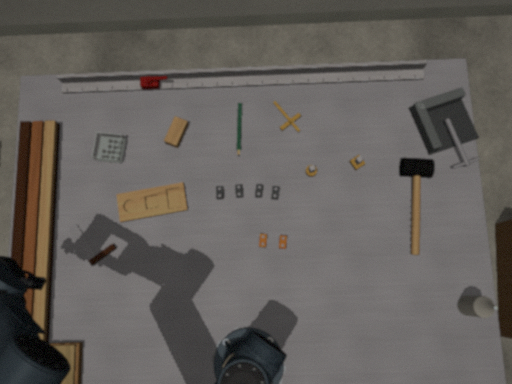

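View pics/scene0.png

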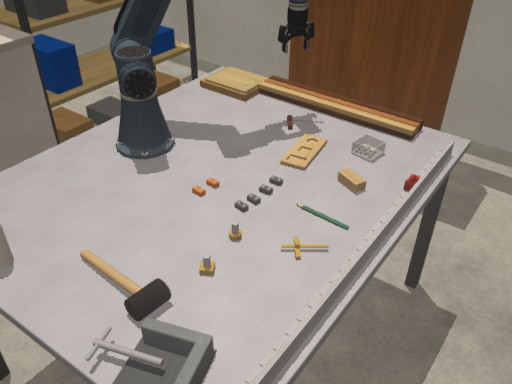

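View pics/wrist0.png

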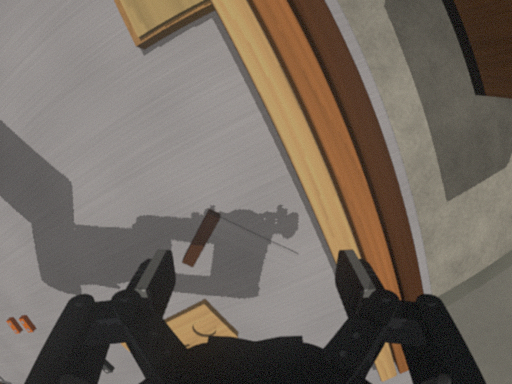

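```bash
cat > h.py <<'E'
from station import *
import numpy as np, cv2
from scipy.spatial.transform import Rotation as R
def proj(name,P,m=None):
    m=m or camera_model(name); P=np.atleast_2d(P); T=np.array(m['camera_from_world'])
    c=P@T[:3,:3].T+T[:3,3]; p=c*[1,-1,-1]
    if name=='wrist':
        rr=np.hypot(p[:,0],p[:,1]); th=np.arctan2(rr,p[:,2]); s=th/np.maximum(rr,1e-9)
        return np.c_[m['cx']+m['fx']*p[:,0]*s, m['cy']+m['fy']*p[:,1]*s]
    return np.c_[m['cx']+m['fx']*p[:,0]/p[:,2], m['cy']+m['fy']*p[:,1]/p[:,2]]
def rect(name,img,x0,x1,y0,y1,z,res=0.001,m=None):
    # output: up = +x, left=+y
    xs=np.arange(x1,x0,-res); ys=np.arange(y1,y0,-res)
    X,Y=np.meshgrid(xs,ys,indexing='ij')
    uv=proj(name,np.c_[X.ravel(),Y.ravel(),np.full(X.size,z)],m).astype(np.float32)
    return cv2.remap(img,uv[:,0].reshape(X.shape),uv[:,1].reshape(X.shape),cv2.INTER_CUBIC)
def unproj(name,u,v,z,m=None):
    m=m or camera_model(name); T=np.array(m['camera_from_world']); 
    a=np.array([(u-m['cx'])/m['fx'],(v-m['cy'])/m['fy']])
    if name=='wrist':
        th=np.hypot(*a); d=np.array([*(a/th*np.sin(th)),np.cos(th)])
    else: d=np.array([*a,1.])
    d=T[:3,:3].T@(d*[1,-1,-1]); o=-T[:3,:3].T@T[:3,3]
    return o+d*(z-o[2])/d[2]
E
python3 - <<'E'
from h import *
t=cv2.imread('pics/top0.png'); s=cv2.imread('pics/scene0.png')
print([unproj('top',u,v,0.016).round(3).tolist() for u,v in [(220,192),(239,190),(259,190),(275,192),(312,170),(357,162),(151,201)]])
cv2.imwrite('pics/ta.png',cv2.resize(t[90:260,90:370],None,fx=2.8,fy=2.8,interpolation=cv2.INTER_CUBIC))
cv2.imwrite('pics/sa.png',cv2.resize(s[110:290,180:440],None,fx=3,fy=3,interpolation=cv2.INTER_CUBIC))
E
```

```text
[[0.517, 0.075, 0.016], [0.521, 0.015, 0.016], [0.519, -0.048, 0.016], [0.511, -0.098, 0.016], [0.578, -0.218, 0.016], [0.599, -0.361, 0.016], [0.496, 0.293, 0.016]]
```

View pics/ta.png

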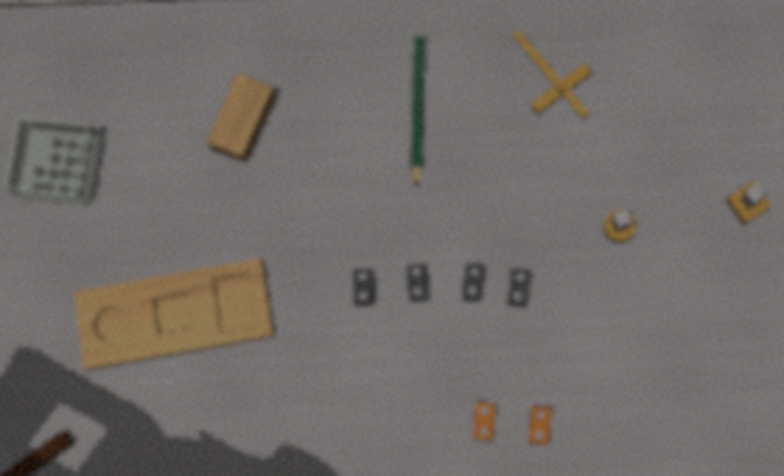

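View pics/sa.png

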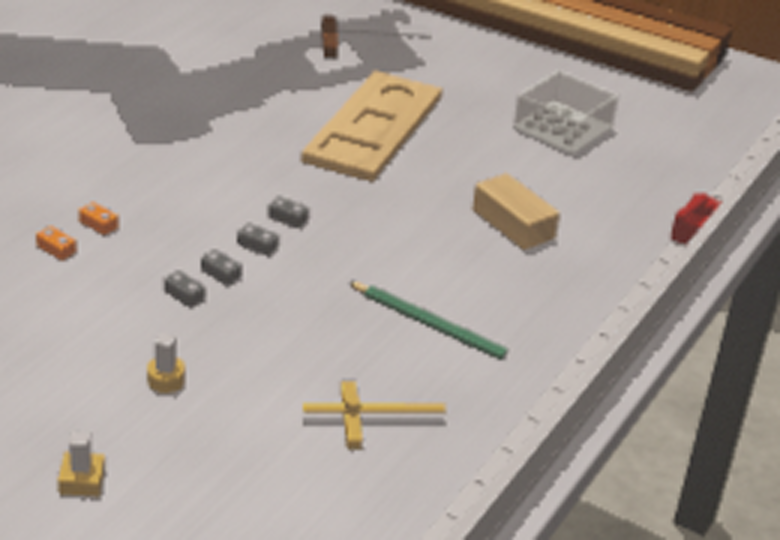

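```bash
cat >> h.py <<'E'
def down(yaw):
    # tool y = -z world; tool z (closing dir) at angle yaw in world xy
    z=np.array([np.cos(yaw),np.sin(yaw),0]); y=np.array([0,0,-1.]); x=np.cross(y,z)
    return R.from_matrix(np.c_[x,y,z])
def delta(p,Rt,s=None,p0=None,R0=None):
    s=s or sense(); R0=R0 or R.from_quat(s['tool_rot']); p0=s['tcp_pos'] if p0 is None else p0
    return np.r_[R0.inv().apply(np.array(p)-p0),(R0.inv()*Rt).as_rotvec()]
E
python3 - <<'E'
from h import *
s=sense(); M=R.from_quat(s['tool_rot']).as_matrix(); print(M.round(3))
T=np.array(camera_model('wrist')['camera_from_world']); C=-T[:3,:3].T@T[:3,3]
print('cam off tool',M.T@(C-s['tcp_pos']), 'view dir tool',M.T@(T[:3,:3].T@[0,0,-1]),'up',M.T@(T[:3,:3].T@[0,1,0]))
print('yaw tool z',np.arctan2(M[1,2],M[0,2]))
for yaw in [np.pi/2-0.0,-np.pi/2]:
    d=delta([0.5,-0.12,0.26],down(yaw)); print(yaw,d.round(3))
E
```

```text
[[ 0.9   -0.001  0.437]
 [-0.437 -0.001  0.9  ]
 [-0.    -1.    -0.002]]
cam off tool [-0.08398373 -0.14303711  0.00058297] view dir tool [ 3.23918147e-01  9.46085017e-01 -4.17024034e-04] up [-9.46085109e-01  3.23918105e-01 -1.65282242e-04]
yaw tool z 1.1189778262405348
1.5707963267948966 [ 0.502 -0.029 -0.514  0.002 -0.452 -0.001]
-1.5707963267948966 [ 5.02e-01 -2.90e-02 -5.14e-01  1.00e-03  2.69e+00  2.00e-03]
```

Emit:
play_rows([
  [0.467, -0.03, -0.532, 0, -0.452, 0],
  [0.467, -0.03, -0.532, 0, -0.452, 0],
  [0.467, -0.03, -0.532, 0, -0.452, 0],
  [0.467, -0.03, -0.532, 0, -0.452, 0],
  [0.467, -0.03, -0.532, 0, -0.452, 0],
  [0.467, -0.03, -0.532, 0, -0.452, 0],
  [0.467, -0.03, -0.532, 0, -0.452, 0],
  [0.467, -0.03, -0.532, 0, -0.452, 0],
  [0.467, -0.03, -0.532, 0, -0.452, 0],
  [0.467, -0.03, -0.532, 0, -0.452, 0],
  [0.467, -0.03, -0.532, 0, -0.452, 0],
  [0.467, -0.03, -0.532, 0, -0.452, 0],
])

```text
t: 1.35
tcp_pos: [0.4309, -0.0138, 0.2567]
tool_rot: [-0.707, -0.0, -0.0, 0.707]
force: [0.8, -0.9, 1.3]
finger_gap: 0.993
```

```bash
cat >> h.py <<'E'
def shot(name,tag):
    m=camera_model(name); im=snapshot(name)[:,:,::-1].copy(); cv2.imwrite(f'pics/{tag}.png',im)
    import json; json.dump({k:(np.array(v).tolist()) for k,v in m.items()},open(f'pics/{tag}.json','w')); return im,m
def load(tag):
    import json; return cv2.imread(f'pics/{tag}.png'),json.load(open(f'pics/{tag}.json'))
E
python3 - <<'E'
from h import *
s=sense();print(s['tcp_pos'],s['t'],np.abs(s['qd']).max())
shot('wrist','w1');shot('top','t1');shot('scene','s1')
s=sense();print(s['tcp_pos'],s['t'])
E
```

```text
[ 0.43091654 -0.01379471  0.25670932] 1.35 1.0594830298613365
[ 0.43208731 -0.01484122  0.25665633] 1.5
```

View pics/w1.png

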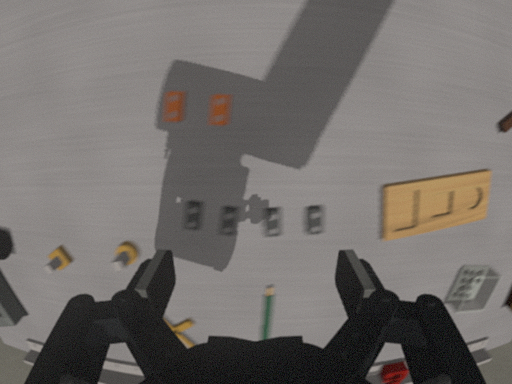

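View pics/t1.png

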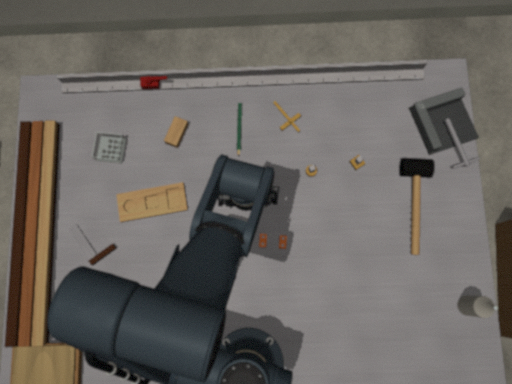

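View pics/s1.png

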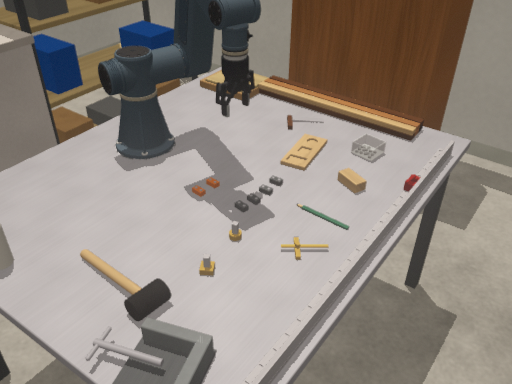

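Emit:
play_rows([
  [0.04, 0.05, 0, 0, 0, 0],
  [0.08, 0.115, 0, 0, 0, 0],
  [0.08, 0.115, 0, 0, 0, 0],
  [0.08, 0.115, 0, 0, 0, 0],
  [0.08, 0.115, 0, 0, 0, 0],
  [0.08, 0.115, 0, 0, 0, 0],
  [0.08, 0.115, 0, 0, 0, 0],
])

```text
t: 2.2
tcp_pos: [0.5108, -0.0114, 0.1435]
tool_rot: [0.707, 0.001, 0.001, -0.707]
force: [0.8, -0.7, 0.1]
finger_gap: 0.999
```

```bash
python3 - <<'E'
from h import *
s=sense();print(s['tcp_pos'],s['t'],np.abs(s['qd']).max())
im,m=shot('wrist','w2')
r=rect('wrist',im,0.46,0.57,-0.13,0.11,0.016,0.0004,m)
print(r.shape); cv2.imwrite('pics/w2r.png',r)
E
```

```text
[ 0.51079492 -0.01135703  0.14351271] 2.2 0.005158964642716141
(275, 600, 3)
```

View pics/w2.png

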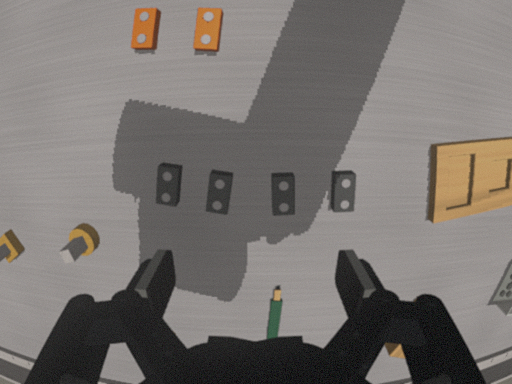

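View pics/w2r.png

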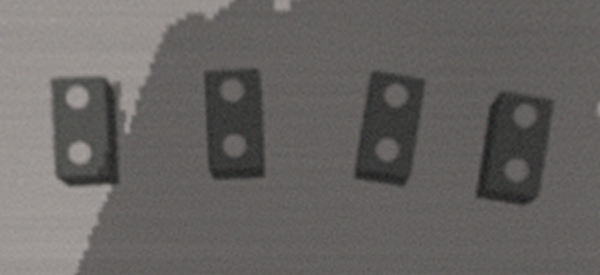

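Emit:
play_rows([
  [0.05, -0.01, -0.05, 0, 0, 0],
  [0.05, -0.015, -0.1, 0, 0, 0],
  [0.05, -0.015, -0.15, 0, 0, 0],
  [0.05, -0.015, -0.2, 0, 0, 0],
  [0.05, -0.015, -0.25, 0, 0, 0],
  [0.05, -0.015, -0.27, 0, 0, 0],
  [0.05, -0.015, -0.27, 0, 0, 0],
  [0.05, -0.015, -0.27, 0, 0, 0],
  [0.05, -0.015, -0.27, 0, 0, 0],
  [0.05, -0.015, -0.27, 0, 0, 0],
])

```text
t: 3.25
tcp_pos: [0.5608, -0.28, 0.1571]
tool_rot: [-0.707, -0.001, 0.001, 0.707]
force: [-0.5, 0.1, -0.3]
finger_gap: 0.996
```

```bash
python3 - <<'E'
from h import *
s=sense();print(s['tcp_pos'],s['t'],np.abs(s['qd']).max())
im,m=shot('wrist','w3')
r=rect('wrist',im,0.54,0.65,-0.40,-0.17,0.052,0.0004,m); cv2.imwrite('pics/w3r52.png',r)
r=rect('wrist',im,0.54,0.65,-0.40,-0.17,0.018,0.0004,m); cv2.imwrite('pics/w3r18.png',r)
E
```

```text
[ 0.56084203 -0.28001081  0.1570501 ] 3.25 0.005277913653107073
```

View pics/w3.png

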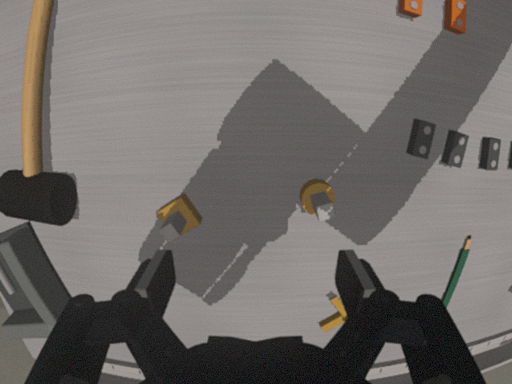

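View pics/w3r52.png

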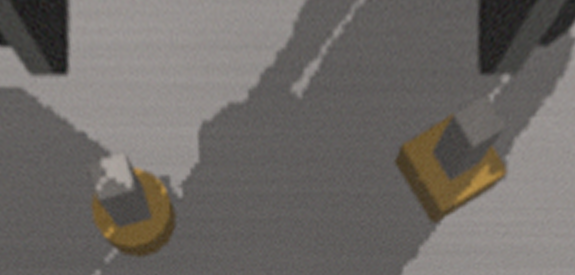

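View pics/w3r18.png

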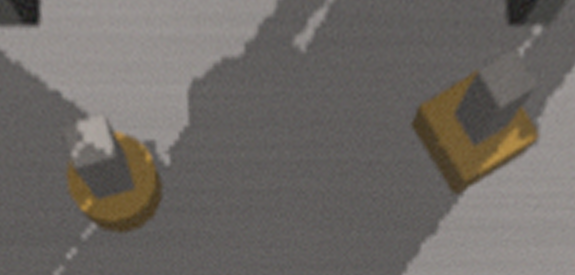

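Emit:
play_rows([
  [0.019, 0.02, 0.04, 0, -0.14, 0],
  [0.019, 0.05, 0.064, 0, -0.28, 0],
  [0.019, 0.065, 0.064, 0, -0.28, 0],
  [0.019, 0.075, 0.064, 0, -0.28, 0],
  [0.019, 0.075, 0.064, 0, -0.28, 0],
  [0.019, 0.075, 0.064, 0, -0.28, 0],
  [0.019, 0.075, 0.064, 0, -0.28, 0],
], gripper=0.05)

```text
t: 4.0
tcp_pos: [0.5807, -0.2192, 0.0827]
tool_rot: [0.701, 0.099, -0.097, -0.7]
force: [-0.0, -0.2, -0.5]
finger_gap: 0.586
```

```bash
python3 - <<'E'
from h import *
s=sense();print(s['tcp_pos'],s['t'],np.abs(s['qd']).max())
im,m=shot('wrist','w4')
print(proj('wrist',[[0.58,-0.2156,0.052],[0.58,-0.2156,0]],m))
E
```

```text
[ 0.58073902 -0.21917237  0.08269989] 4.0 0.0038675695260774355
[[259.46079888 229.03833534]
 [258.67946017 201.0188511 ]]
```

View pics/w4.png

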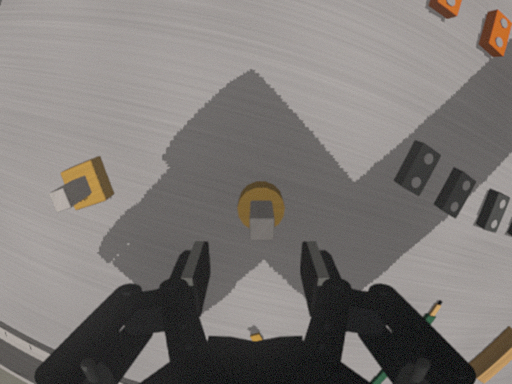

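```bash
python3 - <<'E'
from h import *
print(delta([0.580,-0.2156,0.022],down(1.85)).round(4))
print(delta([0.580,-0.2156,0.022],down(1.85)).round(4))
E
```

```text
[ 0.0002  0.0607  0.0036  0.0019 -0.0004  0.0017]
[ 0.0002  0.0607  0.0036  0.0019 -0.0004  0.0017]
```

Emit:
play_rows([
  [0, 0.01, 0.003, 0, 0, 0],
  [0, 0.03, 0.0036, 0, 0, 0],
  [0, 0.05, 0.0036, 0, 0, 0],
  [0, 0.061, 0.0036, 0, 0, 0],
  [0, 0.061, 0.0036, 0, 0, 0],
  [0, 0.061, 0.0036, 0, 0, 0],
])

```text
t: 4.65
tcp_pos: [0.5791, -0.2144, 0.0206]
tool_rot: [0.7, 0.099, -0.099, -0.7]
force: [1.0, -0.6, 0.2]
finger_gap: 0.584
```

Emit:
play_rows([
  [0, 0, 0, 0, 0, 0],
  [0, 0, 0, 0, 0, 0],
  [0, 0, 0, 0, 0, 0],
  [0, 0, 0, 0, 0, 0],
  [0, 0, 0, 0, 0, 0],
  [0, 0, 0, 0, 0, 0],
  [0, 0, 0, 0, 0, 0],
  [0, 0, 0, 0, 0, 0],
], gripper=0.0, force=60)

```text
t: 5.45
tcp_pos: [0.5796, -0.2147, 0.0216]
tool_rot: [0.701, 0.099, -0.098, -0.7]
force: [-0.3, 0.6, 6.0]
finger_gap: 0.176
```

```bash
python3 - <<'E'
from h import *
s=sense();print(s['tcp_pos'],s['t'],s['force'],s['finger_gap'])
im,m=shot('wrist','w5')
cv2.imwrite('pics/w5c.png',cv2.resize(im[150:330,150:370],None,fx=3,fy=3,interpolation=cv2.INTER_CUBIC))
E
```

```text
[ 0.57959169 -0.21465307  0.02155643] 5.45 [-0.3455489   0.64529834  5.98071613] 0.17633846272286355
```

View pics/w5c.png

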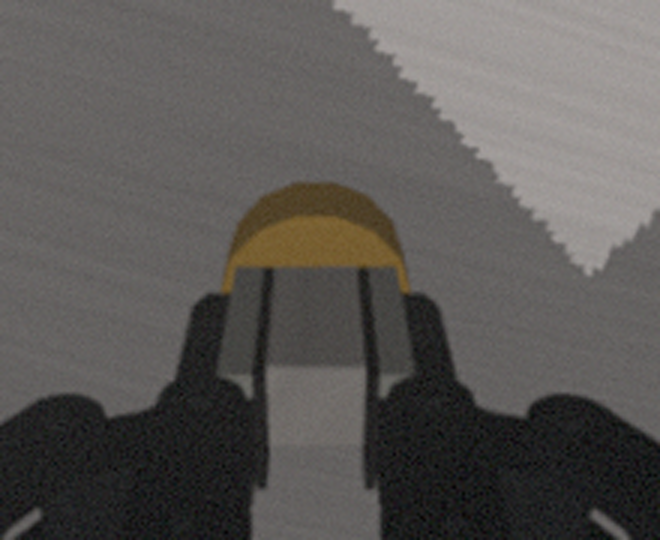

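Emit:
play_rows([
  [0, -0.02, 0, 0, 0, 0],
  [0, -0.05, 0, 0, 0, 0],
  [0, -0.06, 0, 0, 0, 0],
  [0, -0.06, 0, 0, 0, 0],
])

```text
t: 5.9
tcp_pos: [0.5799, -0.2147, 0.0819]
tool_rot: [0.701, 0.1, -0.098, -0.699]
force: [-0.3, 0.3, -1.4]
finger_gap: 0.176
```

```bash
python3 - <<'E'
from h import *
s=sense();print(s['tcp_pos'],s['t'],s['force'],s['finger_gap'])
print(delta([0.4615,0.0449,0.08],down(1.616)).round(4))
E
```

```text
[ 0.57989913 -0.21474743  0.08185745] 5.9 [-0.32163628  0.33920108 -1.38992892] 0.17596402867909414
[-0.0419  0.0011  0.2823  0.0021  0.2351  0.0026]
```

Emit:
play_rows([
  [-0.005, 0, 0.03, 0, 0.03, 0],
  [-0.012, 0, 0.07, 0, 0.08, 0],
  [-0.018, 0, 0.11, 0, 0.13, 0],
  [-0.025, 0, 0.15, 0, 0.18, 0],
  [-0.031, 0, 0.19, 0, 0.235, 0],
  [-0.037, 0, 0.23, 0, 0.235, 0],
  [-0.041, 0, 0.26, 0, 0.235, 0],
  [-0.042, 0, 0.282, 0, 0.235, 0],
  [-0.042, 0, 0.282, 0, 0.235, 0],
  [-0.042, 0, 0.282, 0, 0.235, 0],
  [-0.042, 0, 0.282, 0, 0.235, 0],
])

```text
t: 7.0
tcp_pos: [0.4614, 0.0443, 0.0801]
tool_rot: [0.707, 0.016, -0.016, -0.707]
force: [0.0, -0.5, -0.8]
finger_gap: 0.175
```

```bash
python3 - <<'E'
from h import *
s=sense();print(s['tcp_pos'],s['t'],s['force'],s['finger_gap'])
im,m=shot('wrist','w6')
T=np.array(m['camera_from_world'])
r=rect('wrist',im,0.46,0.57,-0.13,0.11,0.016,0.0004,m); cv2.imwrite('pics/w6r.png',r)
E
```

```text
[0.46135508 0.04434398 0.08013793] 7.0 [ 0.03509655 -0.51826899 -0.78446906] 0.1748111528509971
```

View pics/w6.png

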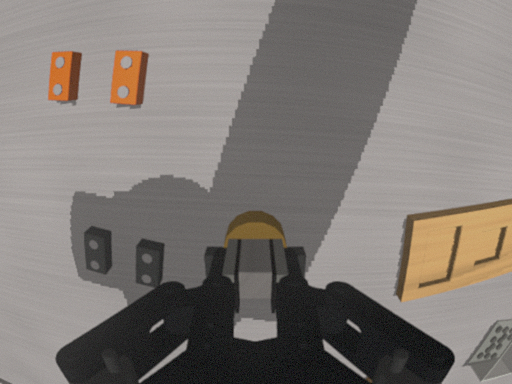

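View pics/w6r.png

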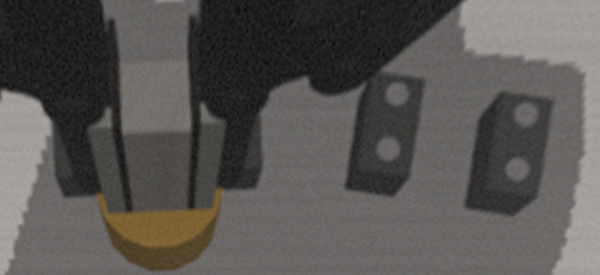

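```bash
python3 - <<'E'
from h import *
im,m=load('w6'); p=np.array([0.46136,0.04434,0.0801]); Rt=down(1.616)
# fitting bottom assumed at tcp z -0.0216
zb=p[2]-0.0216
k=4
big=cv2.resize(im[190:330,200:310],None,fx=k,fy=k,interpolation=cv2.INTER_CUBIC)
def pt(x,z,h): # tool x, tool z, height above bottom
    w=p+Rt.apply([x,0,z]); w[2]=zb+h; u=proj('wrist',w,m)[0]; return ((u-[200,190])*k+k/2).astype(int)
for h in (18,52):
    q=np.array([pt(a*.008,b*.008,h/1000) for a,b in [(-1,-1),(1,-1),(1,1),(-1,1)]]); cv2.polylines(big,[q],True,(0,0,255),1)
q=np.array([pt(.018*np.cos(t),.018*np.sin(t),.018) for t in np.linspace(0,6.28,60)]); cv2.polylines(big,[q],True,(0,255,0),1)
q=np.array([pt(.018*np.cos(t),.018*np.sin(t),0) for t in np.linspace(0,6.28,60)]); cv2.polylines(big,[q],True,(255,255,0),1)
cv2.imwrite('pics/w6o.png',big)
E
```

```text
(no output)
```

View pics/w6o.png

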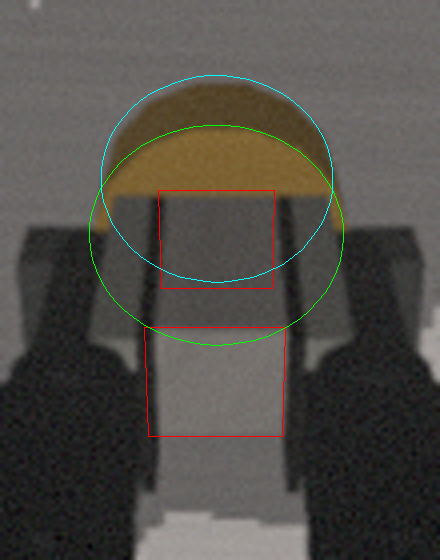

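Emit:
play_rows([
  [0, 0.01, -0.0005, 0, 0, 0],
  [0, 0.025, -0.0005, 0, 0, 0],
  [0, 0.04, -0.0005, 0, 0, 0],
  [0, 0.05, -0.0005, 0, 0, 0],
  [0, 0.0565, -0.0005, 0, 0, 0],
  [0, 0.0565, -0.0005, 0, 0, 0],
  [0, 0.0565, -0.0005, 0, 0, 0],
  [0, 0.0565, -0.0005, 0, 0, 0],
])

```text
t: 7.85
tcp_pos: [0.461, 0.0445, 0.0245]
tool_rot: [0.707, 0.016, -0.016, -0.707]
force: [-0.2, 0.0, -1.7]
finger_gap: 0.176
```

```bash
python3 - <<'E'
from h import *
s=sense();print(s['tcp_pos'],s['t'],s['force'],s['finger_gap'])
shot('scene','s7')
im,_=load('s7'); cv2.imwrite('pics/s7c.png',cv2.resize(im[130:250,180:330],None,fx=5,fy=5,interpolation=cv2.INTER_CUBIC))
E
```

```text
[0.46101685 0.04453296 0.02445224] 7.85 [-0.23357058  0.04968567 -1.72576011] 0.17637048582087697
```

View pics/s7c.png

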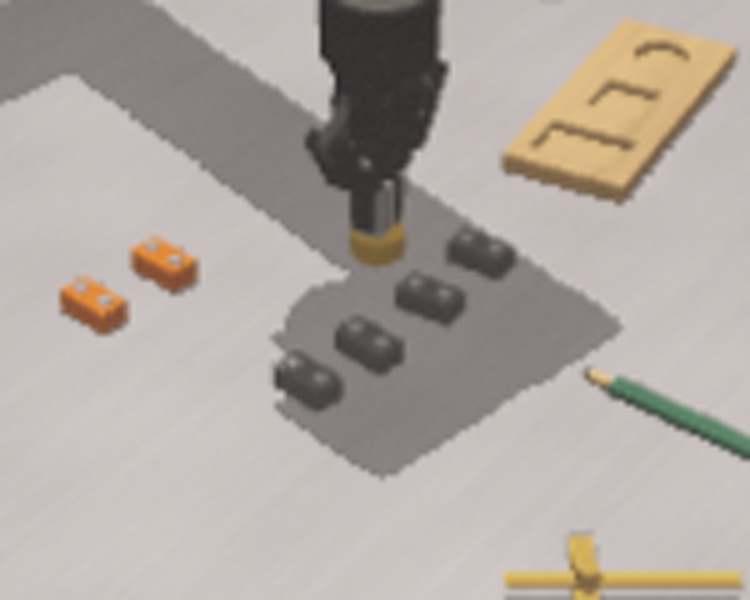

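Emit:
play_rows([
  [0.005, 0, -0.0007, 0, 0, 0],
  [0.01, 0, -0.0007, 0, 0, 0],
  [0.015, 0, -0.0007, 0, 0, 0],
  [0.02, 0, -0.0007, 0, 0, 0],
  [0.025, 0, -0.0007, 0, 0, 0],
  [0.03, 0, -0.0007, 0, 0, 0],
  [0.035, 0, -0.0007, 0, 0, 0],
  [0.035, 0, -0.0007, 0, 0, 0],
])

```text
t: 8.7
tcp_pos: [0.4968, 0.0454, 0.0241]
tool_rot: [0.707, 0.017, -0.015, -0.707]
force: [0.0, 0.1, -1.7]
finger_gap: 0.175
```

Emit:
play_rows([
  [0.005, 0, 0, 0, 0, 0],
  [0.01, 0, 0, 0, 0, 0],
  [0.015, 0, 0, 0, 0, 0],
  [0.02, 0, 0, 0, 0, 0],
  [0.025, 0, 0, 0, 0, 0],
  [0.025, 0, 0, 0, 0, 0],
  [0.025, 0, 0, 0, 0, 0],
])

```text
t: 9.4
tcp_pos: [0.5205, 0.0467, 0.024]
tool_rot: [-0.707, -0.016, 0.016, 0.707]
force: [0.2, 0.7, -1.8]
finger_gap: 0.178
```

Emit:
play_rows([
  [0, 0, 0.001, 0, 0, 0],
  [0, 0, 0.002, 0, 0, 0],
  [0, 0, 0.003, 0, 0, 0],
  [0, 0, 0.003, 0, 0, 0],
])

```text
t: 9.8
tcp_pos: [0.5201, 0.0489, 0.024]
tool_rot: [0.707, 0.016, -0.017, -0.706]
force: [-1.6, -5.0, -1.6]
finger_gap: 0.176
```

Emit:
play_rows([
  [0, 0, -0.002, 0, 0, 0],
  [0, 0, -0.004, 0, 0, 0],
  [0, 0, -0.006, 0, 0, 0],
  [0, 0, -0.006, 0, 0, 0],
])

```text
t: 10.2
tcp_pos: [0.5206, 0.0449, 0.0241]
tool_rot: [-0.706, -0.015, 0.015, 0.708]
force: [0.5, 6.4, -0.2]
finger_gap: 0.177
```

Emit:
play_rows([
  [0.0, 0, 0.003, 0, 0, 0],
  [0.005, 0, 0.003, 0, 0, 0],
  [0.01, 0, 0.003, 0, 0, 0],
  [0.018, 0, 0.003, 0, 0, 0],
  [0.026, 0, 0.003, 0, 0, 0],
  [0.034, 0, 0.003, 0, 0, 0],
  [0.042, 0, 0.003, 0, 0, 0],
  [0.05, 0, 0.003, 0, 0, 0],
  [0.053, 0, 0.003, 0, 0, 0],
  [0.053, 0, 0.003, 0, 0, 0],
  [0.053, 0, 0.003, 0, 0, 0],
  [0.053, 0, 0.003, 0, 0, 0],
])

```text
t: 11.4
tcp_pos: [0.5729, 0.0491, 0.0239]
tool_rot: [-0.707, -0.016, 0.016, 0.707]
force: [1.1, -0.5, -0.9]
finger_gap: 0.174
```

```bash
python3 - <<'E'
from h import *
s=sense();print(s['tcp_pos'],s['t'],s['force'],s['finger_gap'])
im,m=shot('wrist','w8')
shot('scene','s8'); im,_=load('s8'); cv2.imwrite('pics/s8c.png',cv2.resize(im[130:250,180:330],None,fx=5,fy=5,interpolation=cv2.INTER_CUBIC))
E
```

```text
[0.57286998 0.04907763 0.02394848] 11.4 [ 1.08815277 -0.49514253 -0.87559213] 0.1744921470397828
```

View pics/w8.png

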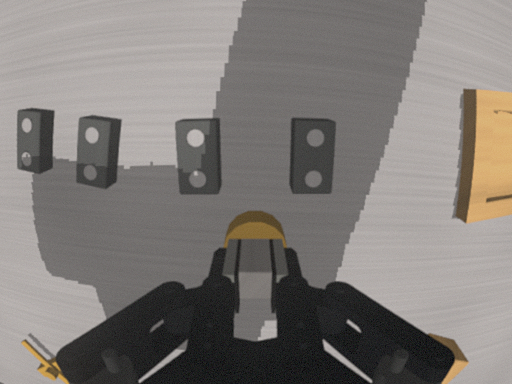

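View pics/s8c.png

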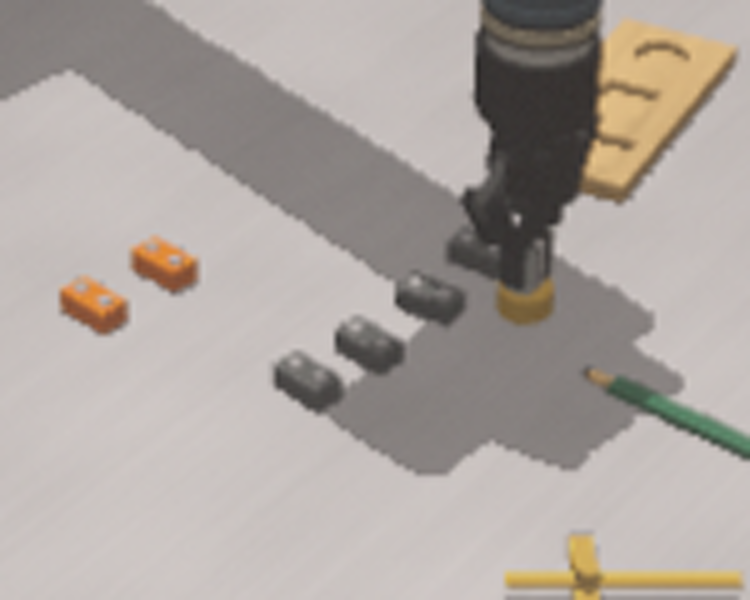

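```bash
python3 - <<'E'
from h import *
im,m=load('w8'); g=cv2.cvtColor(im,cv2.COLOR_BGR2GRAY).astype(float)
c={}
for k,ps in dict(A=[(315,138),(313,179)],B=[(195,138),(198,179)],C=[(92,135),(90,172)],D=[(27,126),(27,158)]).items():
    o=[]
    for u,v in ps:
        for _ in range(3):
            yy,xx=np.mgrid[int(v)-9:int(v)+10,int(u)-9:int(u)+10]; w=np.clip(g[yy,xx]-(np.percentile(g[yy,xx],50)+15),0,None); w*=np.hypot(xx-u,yy-v)<9
            u,v=(w*xx).sum()/w.sum(),(w*yy).sum()/w.sum()
        o.append(unproj('wrist',u,v,0.016,m)[:2])
    c[k]=np.array(o); print(k,c[k].round(4).tolist())
for a,b in ('AB','CD'):
    A,B=c[a].mean(0),c[b].mean(0); d=A-B; print((A+B)/2,np.hypot(*d),np.arctan2(-d[0],d[1]),[np.arctan2(*(q[1]-q[0])[::-1]) for q in (c[a],c[b])])
E
```

```text
<stdin>:9: RuntimeWarning: invalid value encountered in scalar divide
Traceback (most recent call last):
ValueError: cannot convert float NaN to integer
```

```bash
cat >> h.py <<'E'
def screws(im,m,d,r=7):
    g=cv2.GaussianBlur(cv2.cvtColor(im,cv2.COLOR_BGR2GRAY),(0,0),1).astype(float); c={}
    for k,ps in d.items():
        o=[]
        for u,v in ps:
            for _ in range(4):
                yy,xx=np.mgrid[round(v)-r:round(v)+r+1,round(u)-r:round(u)+r+1]; w=g[yy,xx]; mk=np.hypot(xx-u,yy-v)<=r
                lo,hi=w[mk].min(),w[mk].max(); w=(w>(lo+hi)/2)*mk
                u,v=(w*xx).sum()/w.sum(),(w*yy).sum()/w.sum()
            o.append(unproj('wrist',u,v,0.016,m)[:2])
        c[k]=np.array(o); print(k,c[k].round(4).tolist(),round(u,1),round(v,1))
    for a,b in ('AB','CD'):
        if a in c and b in c:
            A,B=c[a].mean(0),c[b].mean(0); d=A-B; print((A+B)/2,np.hypot(*d),np.arctan2(-d[0],d[1]),[np.arctan2(*(q[0]-q[1])[::-1]) for q in (c[a],c[b])])
E
python3 - <<'E'
from h import *
im,m=load('w8')
screws(im,m,dict(A=[(315,138),(313,179)],B=[(195,138),(198,179)],C=[(92,135),(90,172)],D=[(27,126),(27,158)]))
im,m=load('w2'); 
screws(im,m,dict(A=[(345,184),(345,205)],B=[(283,185),(283,208)],C=[(220,178),(217,206)],D=[(167,176),(165,198)]),5)
E
```

```text
A [[0.5089, 0.0781], [0.531, 0.0791]] 313.1 178.6
B [[0.5117, 0.0162], [0.5312, 0.0163]] 195.7 173.8
C [[0.51, -0.0455], [0.532, -0.0487]] 89.8 172.1
D [[0.5018, -0.0974], [0.5213, -0.1009]] 25.4 155.0
[0.52069805 0.04741132] 0.0623388083731052 0.024286304804068026 [np.float64(-3.0963346465739123), np.float64(-3.134000863428068)]
[ 0.51625275 -0.07313759] 0.052928592576141305 -0.17959566713582145 [np.float64(2.993199220085687), np.float64(2.963867774514754)]
A [[0.5089, 0.0783], [0.5312, 0.0792]] 344.4 204.1
B [[0.5119, 0.0166], [0.534, 0.0175]] 283.6 207.0
C [[0.5101, -0.0447], [0.5321, -0.0483]] 216.6 205.1
D [[0.5019, -0.0963], [0.5238, -0.0998]] 165.5 197.0
[0.52149421 0.04789825] 0.06178339370303978 0.04674930708595647 [np.float64(-3.102237723883402), np.float64(-3.1023729671230797)]
[ 0.51698808 -0.07227052] 0.05220379575580846 -0.15849308787640615 [np.float64(2.9818121120048686), np.float64(2.981528510556281)]
```

```bash
python3 - <<'E'
from h import *
print(delta([0.4573,-0.0638,0.074],down(1.412)).round(4))
E
```

```text
[-0.1208 -0.0499 -0.1075 -0.      0.204  -0.0006]
```

Emit:
play_rows([
  [0, -0.015, 0, 0, 0, 0],
  [0, -0.035, 0, 0, 0, 0],
  [0, -0.05, 0, 0, 0, 0],
  [0, -0.05, 0, 0, 0, 0],
])

```text
t: 11.9
tcp_pos: [0.5754, 0.0489, 0.077]
tool_rot: [0.707, 0.018, -0.014, -0.707]
force: [0.6, -0.5, -0.3]
finger_gap: 0.175
```

Emit:
play_rows([
  [-0.02, 0, -0.015, 0, 0.04, 0],
  [-0.05, 0, -0.04, 0, 0.1, 0],
  [-0.08, 0, -0.07, 0, 0.15, 0],
  [-0.11, 0, -0.095, 0, 0.204, 0],
  [-0.121, 0, -0.1075, 0, 0.204, 0],
  [-0.121, 0, -0.1075, 0, 0.204, 0],
  [-0.121, 0, -0.1075, 0, 0.204, 0],
  [-0.121, 0, -0.1075, 0, 0.204, 0],
])

```text
t: 12.7
tcp_pos: [0.4586, -0.0636, 0.0742]
tool_rot: [0.705, -0.055, 0.056, -0.705]
force: [0.7, -0.4, -1.2]
finger_gap: 0.179
```

```bash
python3 - <<'E'
from h import *
s=sense();print(s['tcp_pos'],s['force'],s['finger_gap'])
print(delta([0.4573,-0.0638,0.0235],down(1.412)).round(4))
E
```

```text
[ 0.45855395 -0.06359037  0.07415042] [ 0.68342082 -0.40926333 -1.17346769] 0.1793873285751904
[-0.0013  0.0506 -0.0004  0.0002  0.0007  0.0014]
```

Emit:
play_rows([
  [-0.001, 0.01, 0, 0, 0, 0],
  [-0.001, 0.025, 0, 0, 0, 0],
  [-0.001, 0.04, 0, 0, 0, 0],
  [-0.001, 0.0505, 0, 0, 0, 0],
  [-0.001, 0.0505, 0, 0, 0, 0],
  [0.006, 0.0505, 0, 0, 0, 0],
  [0.013, 0.0505, 0, 0, 0, 0],
  [0.02, 0.0505, 0, 0, 0, 0],
  [0.023, 0.0505, 0, 0, 0, 0],
  [0.023, 0.0505, 0, 0, 0, 0],
])

```text
t: 13.7
tcp_pos: [0.4813, -0.0678, 0.0238]
tool_rot: [0.705, -0.055, 0.057, -0.705]
force: [-1.5, 1.1, -0.3]
finger_gap: 0.176
```

Emit:
play_rows([
  [0.001, 0, 0, 0, 0, 0],
  [0.002, 0, 0, 0, 0, 0],
  [0.003, 0, 0, 0, 0, 0],
  [0.003, 0, 0, 0, 0, 0],
])

```text
t: 14.1
tcp_pos: [0.4832, -0.068, 0.0236]
tool_rot: [0.705, -0.056, 0.056, -0.705]
force: [-0.0, -0.4, -1.9]
finger_gap: 0.174
```

Emit:
play_rows([
  [0.001, 0, 0, 0, 0, 0],
  [0.002, 0, 0, 0, 0, 0],
  [0.003, 0, 0, 0, 0, 0],
  [0.003, 0, 0, 0, 0, 0],
])

```text
t: 14.5
tcp_pos: [0.4864, -0.0685, 0.0236]
tool_rot: [0.705, -0.056, 0.056, -0.705]
force: [-0.4, 0.5, -1.0]
finger_gap: 0.175
```

Emit:
play_rows([
  [0.001, 0, 0, 0, 0, 0],
  [0.002, 0, 0, 0, 0, 0],
  [0.002, 0, 0, 0, 0, 0],
])

```text
t: 14.8
tcp_pos: [0.4875, -0.0684, 0.0234]
tool_rot: [-0.705, 0.057, -0.056, 0.705]
force: [-1.1, 0.5, -1.4]
finger_gap: 0.175
```

Emit:
play_rows([
  [0.001, 0, 0, 0, 0, 0],
  [0.002, 0, 0, 0, 0, 0],
  [0.002, 0, 0, 0, 0, 0],
])

```text
t: 15.1
tcp_pos: [0.4881, -0.0683, 0.0233]
tool_rot: [-0.704, 0.058, -0.054, 0.705]
force: [-4.5, -0.2, 0.7]
finger_gap: 0.176
```

Emit:
play_rows([
  [0.001, 0, 0, 0, 0, 0],
  [0.001, 0, 0, 0, 0, 0],
  [0.001, 0, 0, 0, 0, 0],
])

```text
t: 15.4
tcp_pos: [0.4883, -0.0683, 0.0233]
tool_rot: [-0.704, 0.058, -0.054, 0.705]
force: [-6.7, 0.6, 0.4]
finger_gap: 0.181
```

Emit:
play_rows([
  [0.001, 0, 0, 0, 0, 0],
  [0.0015, 0, 0, 0, 0, 0],
  [0.0015, 0, 0, 0, 0, 0],
  [0.0015, 0, 0, 0, 0, 0],
  [0.0015, 0, 0, 0, 0, 0],
])

```text
t: 15.9
tcp_pos: [0.4885, -0.0683, 0.0232]
tool_rot: [-0.704, 0.059, -0.053, 0.706]
force: [-8.7, 0.2, 2.6]
finger_gap: 0.176
```

```bash
python3 - <<'E'
from h import *
s=sense();print(s['tcp_pos'],s['force'],s['finger_gap'])
im,m=shot('scene','s9'); cv2.imwrite('pics/s9c.png',cv2.resize(im[130:290,180:380],None,fx=4,fy=4,interpolation=cv2.INTER_CUBIC))
E
```

```text
[ 0.48846712 -0.06828445  0.02319701] [-8.71658739  0.20332182  2.58665521] 0.17576185134717526
```

View pics/s9c.png

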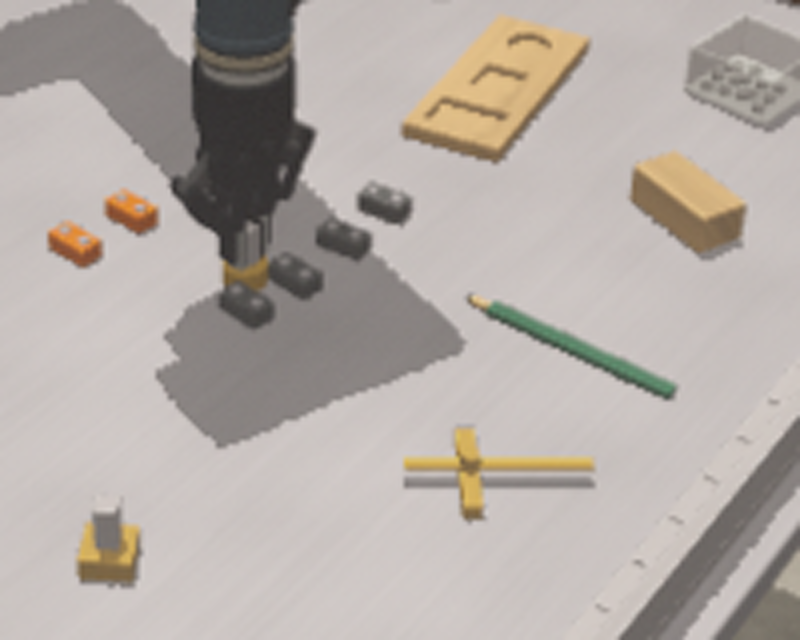

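Emit:
play_rows([
  [-0.005, 0, 0, 0, 0, 0],
  [-0.015, 0, 0, 0, 0, 0],
  [-0.015, -0.03, 0, 0, 0, 0],
  [-0.015, -0.07, 0, 0, 0, 0],
  [-0.015, -0.1, 0, 0, 0, 0],
  [-0.015, -0.1, 0, 0, 0, 0],
  [-0.015, -0.1, 0, 0, 0, 0],
])

```text
t: 16.65
tcp_pos: [0.4788, -0.0676, 0.1243]
tool_rot: [0.705, -0.055, 0.058, -0.704]
force: [0.5, -0.7, -2.2]
finger_gap: 0.176
```

```bash
python3 - <<'E'
from h import *
s=sense();print(s['tcp_pos'],s['force'],s['finger_gap'])
print(delta([0.56,0.29,0.125],down(1.75)).round(4))
E
```

```text
[ 0.47877754 -0.06762111  0.12427876] [ 0.52859327 -0.66405642 -2.16242923] 0.17644585639150562
[ 0.0236 -0.001   0.366   0.0017 -0.3381  0.0039]
```

Emit:
play_rows([
  [0.002, 0, 0.03, 0, -0.03, 0],
  [0.005, 0, 0.07, 0, -0.07, 0],
  [0.008, 0, 0.11, 0, -0.11, 0],
  [0.011, 0, 0.15, 0, -0.15, 0],
  [0.014, 0, 0.19, 0, -0.19, 0],
  [0.017, 0, 0.23, 0, -0.23, 0],
  [0.02, 0, 0.27, 0, -0.27, 0],
  [0.023, 0, 0.31, 0, -0.31, 0],
  [0.024, 0, 0.345, 0, -0.338, 0],
  [0.024, 0, 0.366, 0, -0.338, 0],
  [0.024, 0, 0.366, 0, -0.338, 0],
  [0.024, 0, 0.366, 0, -0.338, 0],
])

```text
t: 17.85
tcp_pos: [0.5581, 0.2902, 0.1214]
tool_rot: [0.705, 0.063, -0.065, -0.704]
force: [0.5, -0.2, -1.2]
finger_gap: 0.173
```

```bash
python3 - <<'E'
from h import *
s=sense();print(s['tcp_pos'],s['force'],s['finger_gap'],np.abs(s['qd']).max())
im,m=shot('wrist','w10')
r=rect('wrist',im,0.40,0.58,0.17,0.42,0.014,0.0004,m); cv2.imwrite('pics/w10r.png',r)
E
```

```text
[0.55811248 0.29017954 0.12140454] [ 0.51822094 -0.16843492 -1.17449838] 0.1731332557231876 0.025988480963239753
```

View pics/w10.png

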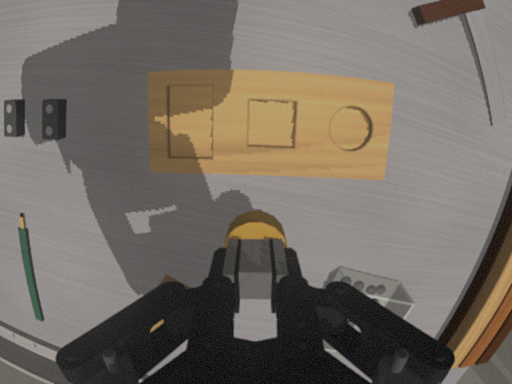

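View pics/w10r.png

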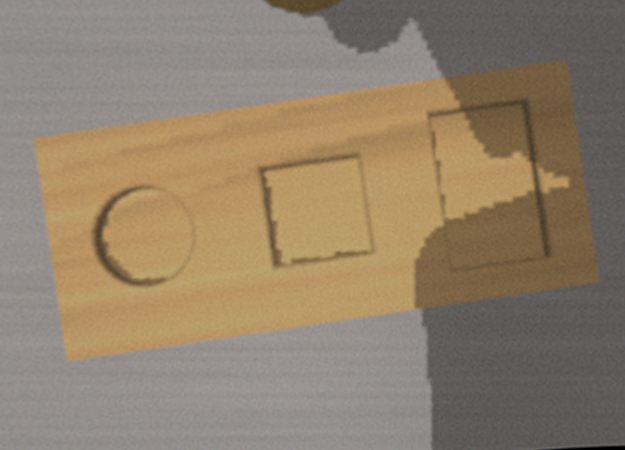

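```bash
cat >> h.py <<'E'
def overlay(tag,p,q,zb_off=-0.0216,k=4,off=(0,0),box=(200,190,310,330)):
    im,m=load(tag); Rt=R.from_quat(q); x0,y0,x1,y1=box
    big=cv2.resize(im[y0:y1,x0:x1],None,fx=k,fy=k,interpolation=cv2.INTER_CUBIC)
    def pt(x,z,h):
        w=np.array(p)+Rt.apply([x+off[0],-(zb_off+h),z+off[1]]); u=proj('wrist',w,m)[0]; return ((u-[x0,y0])*k+k/2).astype(int)
    for h in (18,52):
        cv2.polylines(big,[np.array([pt(a*.008,b*.008,h/1000) for a,b in [(-1,-1),(1,-1),(1,1),(-1,1)]])],True,(0,0,255),1)
    for h in (0,.018):
        cv2.polylines(big,[np.array([pt(.018*np.cos(t),.018*np.sin(t),h) for t in np.linspace(0,6.28,60)])],True,(0,255,0),1)
    cv2.imwrite(f'pics/{tag}o.png',big)
E
python3 - <<'E'
from h import *
s=sense(); im,m=shot('wrist','w11'); overlay('w11',s['tcp_pos'],s['tool_rot'])
print(s['tcp_pos'])
E
```

```text
[0.55825698 0.28952789 0.12179483]
```

View pics/w11o.png

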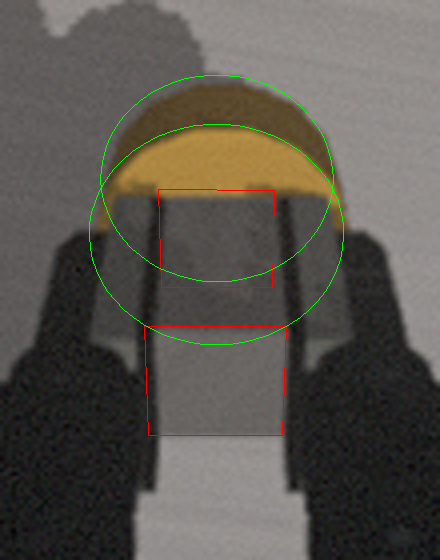

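```bash
python3 - <<'E'
from h import *
print(delta([0.486,0.3614,0.05],down(1.715)).round(4))
E
```

```text
[-0.0583  0.0723  0.084   0.0008  0.0341 -0.0027]
```

Emit:
play_rows([
  [-0.02, 0, 0.02, 0, 0.01, 0],
  [-0.045, 0.01, 0.05, 0, 0.03, 0],
  [-0.058, 0.03, 0.075, 0, 0.034, -0.002],
  [-0.058, 0.05, 0.084, 0, 0.034, -0.002],
  [-0.058, 0.07, 0.084, 0, 0.034, -0.002],
  [-0.058, 0.072, 0.084, 0, 0.034, -0.002],
  [-0.058, 0.072, 0.084, 0, 0.034, -0.002],
  [-0.058, 0.072, 0.084, 0, 0.034, -0.002],
])

```text
t: 18.75
tcp_pos: [0.4883, 0.3623, 0.0524]
tool_rot: [-0.705, -0.052, 0.05, 0.706]
force: [0.2, -1.5, -1.4]
finger_gap: 0.177
```

```bash
python3 - <<'E'
from h import *
s=sense()
print(s['tcp_pos'],s['force'],delta([0.486,0.3614,0.05],down(1.715)).round(4))
shot('wrist','w12')
E
```

```text
[0.48832398 0.36227508 0.05241688] [ 0.24692309 -1.47728412 -1.39590765] [-0.0024  0.0024 -0.0005 -0.0004 -0.0004  0.0034]
```

View pics/w12.png

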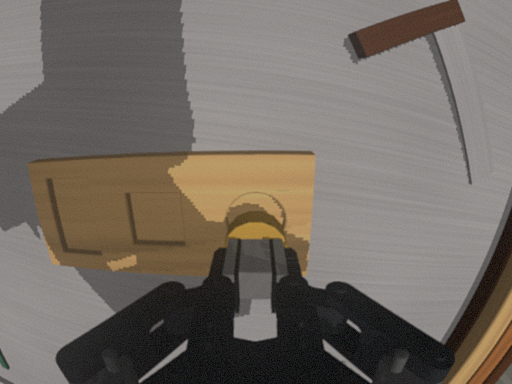

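Emit:
play_rows([
  [-0.0024, 0.003, -0.0005, 0, 0, 0],
  [-0.0024, 0.008, -0.0005, 0, 0, 0],
  [-0.0024, 0.012, -0.0005, 0, 0, 0],
  [-0.0024, 0.016, -0.0005, 0, 0, 0],
  [-0.0024, 0.018, -0.0005, 0, 0, 0],
  [-0.0024, 0.018, -0.0005, 0, 0, 0],
])

```text
t: 19.4
tcp_pos: [0.4847, 0.3619, 0.033]
tool_rot: [0.705, 0.052, -0.051, -0.705]
force: [-0.1, 1.2, -1.3]
finger_gap: 0.176
```

```bash
python3 - <<'E'
from h import *
s=sense()
print(s['tcp_pos'],s['force'],delta([0.486,0.3614,0.028],down(1.715)).round(4))
im,m=shot('wrist','w13'); cv2.imwrite('pics/w13c.png',cv2.resize(im[160:280,190:330],None,fx=5,fy=5,interpolation=cv2.INTER_CUBIC))
E
```

```text
[0.48472548 0.36191473 0.03299551] [-0.14087304  1.19279468 -1.26952757] [ 0.0012  0.005  -0.0007  0.0003  0.0011  0.0011]
```

View pics/w13c.png

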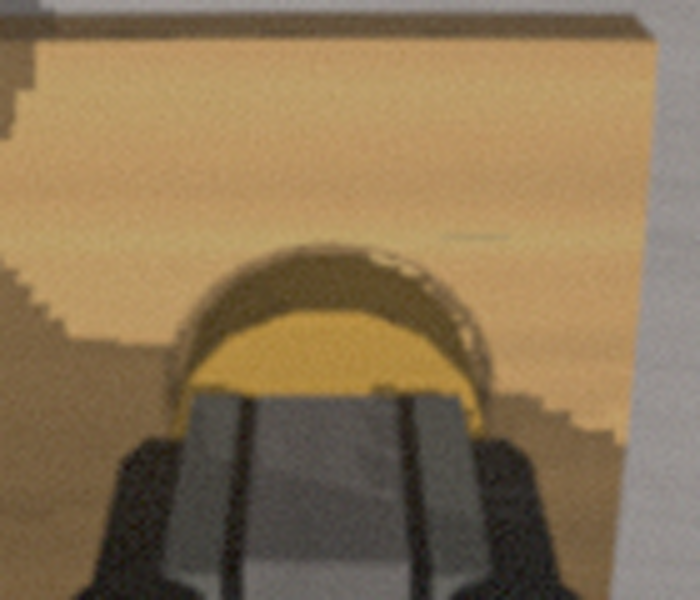

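Emit:
play_rows([
  [0.001, 0, -0.0003, 0, 0, 0],
  [0.001, 0.002, -0.0003, 0, 0, 0],
  [0.001, 0.004, -0.0003, 0, 0, 0],
  [0.001, 0.005, -0.0003, 0, 0, 0],
  [0.001, 0.0055, -0.0003, 0, 0, 0],
  [0.001, 0.0055, -0.0003, 0, 0, 0],
])

```text
t: 20.05
tcp_pos: [0.486, 0.3618, 0.0279]
tool_rot: [-0.705, -0.052, 0.051, 0.705]
force: [-0.1, 0.1, -0.7]
finger_gap: 0.175
```

Emit:
play_rows([
  [0, 0.0005, 0, 0, 0, 0],
  [0, 0.0005, 0, 0, 0, 0],
  [0, 0.0005, 0, 0, 0, 0],
  [0, 0.0005, 0, 0, 0, 0],
  [0, 0.0005, 0, 0, 0, 0],
], gripper=0.045)

```text
t: 20.55
tcp_pos: [0.4861, 0.3619, 0.0277]
tool_rot: [-0.705, -0.052, 0.051, 0.705]
force: [-0.3, -0.6, 0.0]
finger_gap: 0.529
```

Emit:
play_rows([
  [0, -0.01, 0, 0, 0, 0],
  [0, -0.04, 0, 0, 0, 0],
  [0, -0.08, 0, 0, 0, 0],
  [0, -0.12, 0, 0, 0, 0],
  [0, -0.12, 0, 0, 0, 0],
  [0, -0.12, 0, 0, 0, 0],
])

```text
t: 21.15
tcp_pos: [0.4864, 0.3621, 0.1494]
tool_rot: [-0.705, -0.053, 0.05, 0.706]
force: [-0.4, 0.1, -0.5]
finger_gap: 0.526
```

```bash
python3 - <<'E'
from h import *
s=sense()
print(s['tcp_pos'],s['force'],s['finger_gap'])
im,m=shot('wrist','w14'); im,m=shot('top','t14'); im,m=shot('scene','s14')
print(delta([0.56,-0.30,0.145],down(1.571)).round(4))
E
```

```text
[0.48640506 0.3621347  0.14942447] [-0.43513988  0.07446051 -0.52220609] 0.5258748197910901
[-0.0212  0.002  -0.6652  0.001   0.145  -0.0008]
```

View pics/w14.png

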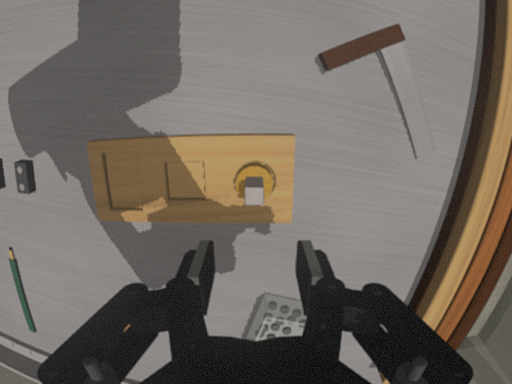

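View pics/s14.png

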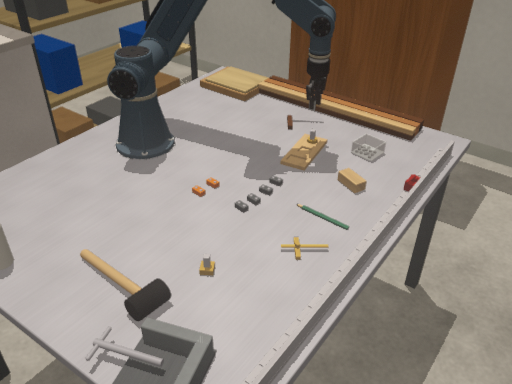

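Emit:
play_rows([
  [-0.021, 0.002, -0.665, 0, 0.145, 0],
  [-0.021, 0.002, -0.665, 0, 0.145, 0],
  [-0.021, 0.002, -0.665, 0, 0.145, 0],
  [-0.021, 0.002, -0.665, 0, 0.145, 0],
  [-0.021, 0.002, -0.665, 0, 0.145, 0],
  [-0.021, 0.002, -0.665, 0, 0.145, 0],
  [-0.021, 0.002, -0.665, 0, 0.145, 0],
  [-0.021, 0.002, -0.665, 0, 0.145, 0],
  [-0.021, 0.002, -0.665, 0, 0.145, 0],
  [-0.021, 0.002, -0.665, 0, 0.145, 0],
  [-0.021, 0.002, -0.665, 0, 0.145, 0],
  [-0.021, 0.002, -0.665, 0, 0.145, 0],
])

```text
t: 22.5
tcp_pos: [0.5528, -0.2359, 0.1439]
tool_rot: [-0.706, 0.0, 0.0, 0.708]
force: [1.7, 0.4, -0.5]
finger_gap: 0.527
```

```bash
python3 - <<'E'
from h import *
s=sense()
print(s['tcp_pos'])
print(delta([0.56,-0.36,0.145],down(1.571)).round(4))
E
```

```text
[ 0.55283632 -0.23591163  0.14389555]
[ 0.0072 -0.0014 -0.1241 -0.0025 -0.0005 -0.0009]
```

Emit:
play_rows([
  [0.007, 0, -0.04, 0, 0, 0],
  [0.007, 0, -0.08, 0, 0, 0],
  [0.007, 0, -0.11, 0, 0, 0],
  [0.007, 0, -0.124, 0, 0, 0],
  [0.007, 0, -0.124, 0, 0, 0],
  [0.007, 0, -0.124, 0, 0, 0],
  [0.007, 0, -0.124, 0, 0, 0],
])

```text
t: 23.2
tcp_pos: [0.5607, -0.356, 0.1452]
tool_rot: [-0.706, -0.001, 0.0, 0.708]
force: [0.3, -0.2, 1.0]
finger_gap: 0.523
```

```bash
python3 - <<'E'
from h import *
s=sense()
print(s['tcp_pos'])
im,m=shot('wrist','w15')
r=rect('wrist',im,0.55,0.65,-0.42,-0.31,0.052,0.0002,m); cv2.imwrite('pics/w15r.png',r)
r=rect('wrist',im,0.55,0.65,-0.42,-0.31,0.018,0.0002,m); cv2.imwrite('pics/w15r18.png',r)
E
```

```text
[ 0.56067532 -0.35596712  0.14520427]
```

View pics/w15.png

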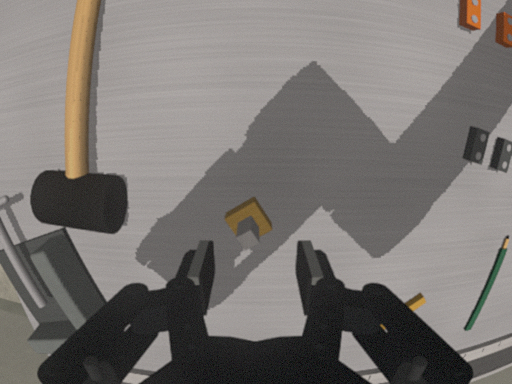

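View pics/w15r.png

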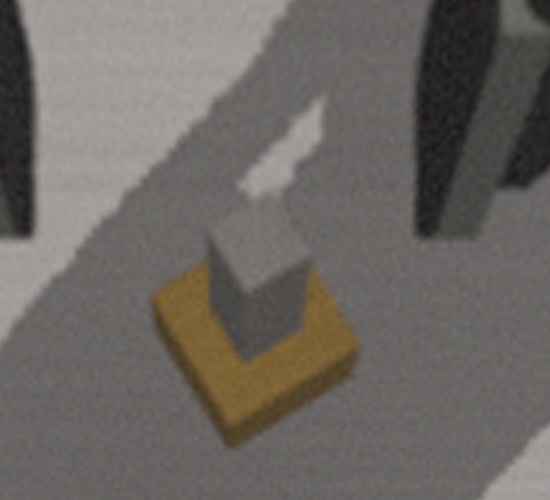

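View pics/w15r18.png

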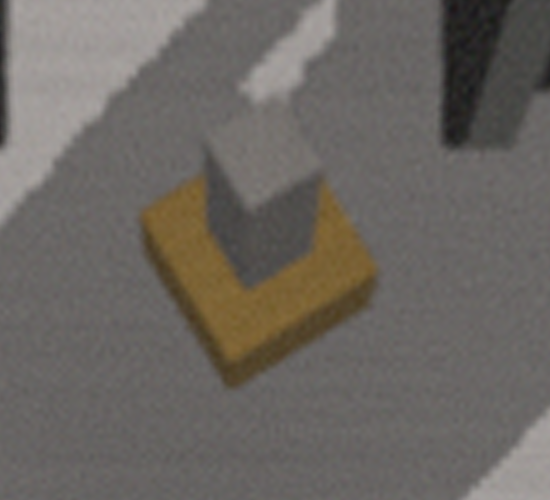

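```bash
python3 - <<'E'
from h import *
print(delta([0.6014,-0.3625,0.085],down(0.555)).round(4))
E
```

```text
[ 0.0404  0.0605 -0.0066 -0.002   1.018   0.    ]
```

Emit:
play_rows([
  [0.01, 0, -0.002, 0, 0.14, 0],
  [0.02, 0.01, -0.0066, 0, 0.28, 0],
  [0.03, 0.02, -0.0066, 0, 0.42, 0],
  [0.04, 0.03, -0.0066, 0, 0.56, 0],
  [0.0404, 0.04, -0.0066, 0, 0.7, 0],
  [0.0404, 0.05, -0.0066, 0, 0.84, 0],
  [0.0404, 0.06, -0.0066, 0, 0.98, 0],
  [0.0404, 0.06, -0.0066, 0, 1.017, 0],
  [0.0404, 0.06, -0.0066, 0, 1.017, 0],
  [0.0404, 0.06, -0.0066, 0, 1.017, 0],
], gripper=0.05)

```text
t: 24.25
tcp_pos: [0.6018, -0.3639, 0.0861]
tool_rot: [-0.618, 0.343, -0.344, 0.619]
force: [0.2, 0.7, 0.3]
finger_gap: 0.585
```

```bash
python3 - <<'E'
from h import *
s=sense(); print(s['tcp_pos'],s['q'])
shot('wrist','w16')
print(delta([0.6014,-0.3625,0.022],down(0.555)).round(4))
E
```

```text
[ 0.60182829 -0.36389781  0.0860998 ] [-0.7030008   0.79635035  1.32660509  0.00185555  1.01711548 -1.26021273]
[-0.0018  0.0642  0.0004 -0.0021  0.0008  0.0013]
```

View pics/w16.png

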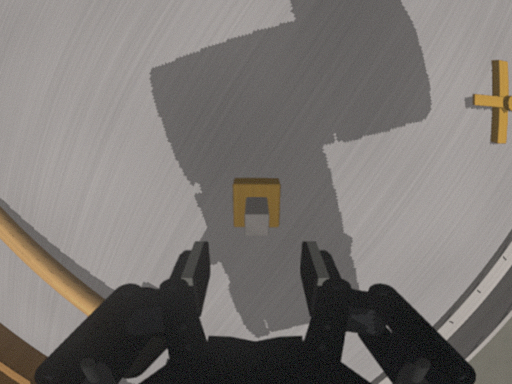

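Emit:
play_rows([
  [-0.001, 0.01, 0, 0, 0, 0],
  [-0.0018, 0.03, 0, 0, 0, 0],
  [-0.0018, 0.05, 0, 0, 0, 0],
  [-0.0018, 0.063, 0, 0, 0, 0],
  [-0.0018, 0.0635, 0, 0, 0, 0],
  [-0.0018, 0.0635, 0, 0, 0, 0],
])

```text
t: 24.9
tcp_pos: [0.6006, -0.3634, 0.022]
tool_rot: [-0.617, 0.344, -0.345, 0.618]
force: [0.7, -1.0, 0.2]
finger_gap: 0.586
```

Emit:
play_rows([
  [0, 0, 0, 0, 0, 0],
  [0, 0, 0, 0, 0, 0],
  [0, 0, 0, 0, 0, 0],
  [0, 0, 0, 0, 0, 0],
  [0, 0, 0, 0, 0, 0],
  [0, 0, 0, 0, 0, 0],
  [0, 0, 0, 0, 0, 0],
  [0, 0, 0, 0, 0, 0],
], gripper=0.0, force=60)

```text
t: 25.7
tcp_pos: [0.6014, -0.3639, 0.0235]
tool_rot: [-0.617, 0.343, -0.346, 0.618]
force: [0.2, -0.1, 6.0]
finger_gap: 0.177
```

Emit:
play_rows([
  [0, -0.015, 0, 0, 0, 0],
  [0, -0.04, 0, 0, 0, 0],
  [0, -0.065, 0, 0, 0, 0],
  [0, -0.065, 0, 0, 0, 0],
  [0, -0.065, 0, 0, 0, 0],
])

```text
t: 26.2
tcp_pos: [0.6003, -0.3633, 0.0875]
tool_rot: [-0.617, 0.344, -0.345, 0.618]
force: [0.3, 1.0, -1.5]
finger_gap: 0.177
```

```bash
python3 - <<'E'
from h import *
s=sense(); print(s['tcp_pos'],s['force'],s['finger_gap'])
im,m=shot('wrist','w17'); cv2.imwrite('pics/w17c.png',cv2.resize(im[160:330,190:330],None,fx=4,fy=4,interpolation=cv2.INTER_CUBIC))
print(delta([0.4605,0.0440,0.086],down(1.612)).round(4))
E
```

```text
[ 0.6003078  -0.36325436  0.08748737] [ 0.32475597  0.99472925 -1.50567569] 0.17721467428867715
[-4.1910e-01  1.0000e-03  9.5600e-02 -1.7000e-03 -1.0581e+00 -6.0000e-04]
```

View pics/w17c.png

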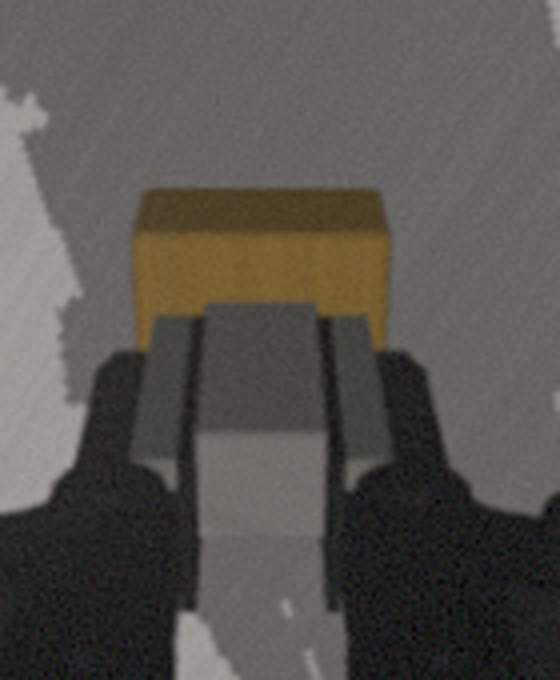

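```bash
sed -i 's/zb_off=-0.0216/zb_off=-0.0232/' h.py; python3 - <<'E'
from h import *
s=sense(); overlay('w17',s['tcp_pos'],s['tool_rot'])
E
```

```text
(no output)
```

View pics/w17o.png

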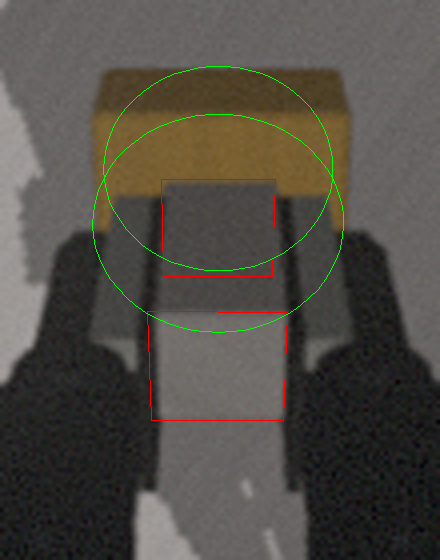

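Emit:
play_rows([
  [-0.03, 0, 0.007, 0, -0.08, 0],
  [-0.07, 0, 0.015, 0, -0.2, 0],
  [-0.11, 0, 0.024, 0, -0.32, 0],
  [-0.15, 0, 0.033, 0, -0.44, 0],
  [-0.19, 0, 0.042, 0, -0.56, 0],
  [-0.23, 0, 0.05, 0, -0.68, 0],
  [-0.27, 0, 0.059, 0, -0.8, 0],
  [-0.31, 0, 0.068, 0, -0.9, 0],
  [-0.35, 0, 0.076, 0, -1.0, 0],
  [-0.39, 0, 0.085, 0, -1.058, 0],
  [-0.4217, 0, 0.0914, 0, -1.058, 0],
  [-0.4217, 0, 0.0914, 0, -1.058, 0],
])

```text
t: 27.45
tcp_pos: [0.4515, 0.0469, 0.0858]
tool_rot: [-0.706, -0.014, 0.018, 0.708]
force: [-0.5, 0.6, -0.9]
finger_gap: 0.174
```

Emit:
play_rows([
  [0, 0, 0, 0, 0, 0],
  [0, 0, 0, 0, 0, 0],
  [0, 0, 0, 0, 0, 0],
])

```text
t: 27.75
tcp_pos: [0.4571, 0.0423, 0.0868]
tool_rot: [-0.707, -0.015, 0.013, 0.707]
force: [-0.2, -1.2, -1.0]
finger_gap: 0.176
```

```bash
python3 - <<'E'
from h import *
s=sense(); print(s['tcp_pos'],s['force'],s['finger_gap'])
shot('wrist','w18')
overlay('w18',s['tcp_pos'],s['tool_rot'])
print(delta([0.4555,0.0441,0.0248],down(1.614)).round(4))
E
```

```text
[0.45708799 0.04229673 0.08681713] [-0.24884659 -1.22499918 -0.9932577 ] 0.17587814477849747
[-0.0016  0.0621  0.0018 -0.0001 -0.0038  0.0024]
```

View pics/w18o.png

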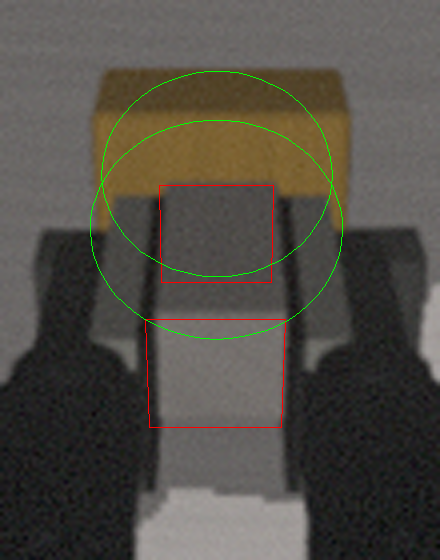

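Grip is intact and square. Lower at the mouth.

Emit:
play_rows([
  [-0.0016, 0.01, 0.0018, 0, -0.003, 0.002],
  [-0.0016, 0.025, 0.0018, 0, -0.003, 0.002],
  [-0.0016, 0.04, 0.0018, 0, -0.003, 0.002],
  [-0.0016, 0.055, 0.0018, 0, -0.003, 0.002],
  [-0.0016, 0.062, 0.0018, 0, -0.003, 0.002],
  [-0.0016, 0.062, 0.0018, 0, -0.003, 0.002],
  [-0.0016, 0.062, 0.0018, 0, -0.003, 0.002],
  [-0.0016, 0.062, 0.0018, 0, -0.003, 0.002],
])

```text
t: 28.6
tcp_pos: [0.455, 0.045, 0.0252]
tool_rot: [-0.707, -0.016, 0.015, 0.707]
force: [-0.2, 0.3, -1.3]
finger_gap: 0.173
```

```bash
python3 - <<'E'
from h import *
s=sense(); print(s['tcp_pos'],s['force'],s['finger_gap'])
print(delta([0.4555,0.0441,0.0248],down(1.614)).round(4))
E
```

```text
[0.45499212 0.04496692 0.02517483] [-0.18178363  0.34224507 -1.29815699] 0.1734565667544029
[ 0.0005  0.0004 -0.0009 -0.0001  0.0008  0.0004]
```

Emit:
play_rows([
  [0.005, 0, -0.0009, 0, 0, 0],
  [0.012, 0, -0.0009, 0, 0, 0],
  [0.019, 0, -0.0009, 0, 0, 0],
  [0.022, 0, -0.0009, 0, 0, 0],
  [0.022, 0, -0.0009, 0, 0, 0],
  [0.022, 0, -0.0009, 0, 0, 0],
])

```text
t: 29.2
tcp_pos: [0.4766, 0.0453, 0.025]
tool_rot: [-0.707, -0.015, 0.016, 0.707]
force: [-0.4, 0.1, -1.6]
finger_gap: 0.177
```

```bash
python3 - <<'E'
from h import *
s=sense(); print(s['tcp_pos'],s['force'],s['finger_gap'])
print(delta([0.4775,0.0451,0.0248],down(1.614)).round(4))
E
```

```text
[0.4765828  0.04525044 0.02503952] [-0.43826732  0.09073911 -1.59393856] 0.1773988272532517
[ 0.0009  0.0002 -0.0002 -0.0003  0.0011 -0.0006]
```

Emit:
play_rows([
  [0.003, 0, -0.0002, 0, 0, 0],
  [0.006, 0, -0.0002, 0, 0, 0],
  [0.009, 0, -0.0002, 0, 0, 0],
  [0.012, 0, -0.0002, 0, 0, 0],
  [0.012, 0, -0.0002, 0, 0, 0],
])

```text
t: 29.7
tcp_pos: [0.4896, 0.0454, 0.0251]
tool_rot: [-0.707, -0.016, 0.015, 0.707]
force: [-0.9, 0.1, -1.0]
finger_gap: 0.175
```

Emit:
play_rows([
  [0.004, 0, 0, 0, 0, 0],
  [0.009, 0, 0, 0, 0, 0],
  [0.014, 0, 0, 0, 0, 0],
  [0.02, 0, 0, 0, 0, 0],
  [0.026, 0, 0, 0, 0, 0],
  [0.031, 0, 0, 0, 0, 0],
  [0.031, 0, 0, 0, 0, 0],
])

```text
t: 30.4
tcp_pos: [0.5211, 0.0468, 0.0252]
tool_rot: [-0.707, -0.016, 0.015, 0.707]
force: [0.6, 0.7, -0.9]
finger_gap: 0.18
```

Centred in the gap (step 4). On through.

Emit:
play_rows([
  [0.0, 0, 0, 0, 0, 0],
  [0.007, 0, 0, 0, 0, 0],
  [0.014, 0, 0, 0, 0, 0],
  [0.021, 0, 0, 0, 0, 0],
  [0.028, 0, 0, 0, 0, 0],
  [0.035, 0, 0, 0, 0, 0],
  [0.042, 0, 0, 0, 0, 0],
  [0.05, 0, 0, 0, 0, 0],
  [0.053, 0, 0, 0, 0, 0],
  [0.053, 0, 0, 0, 0, 0],
  [0.053, 0, 0, 0, 0, 0],
  [0.053, 0, 0, 0, 0, 0],
])

```text
t: 31.6
tcp_pos: [0.5721, 0.0493, 0.025]
tool_rot: [-0.707, -0.015, 0.016, 0.707]
force: [-0.2, -0.4, -1.0]
finger_gap: 0.176
```

```bash
python3 - <<'E'
from h import *
s=sense(); print(s['tcp_pos'],s['force'],s['finger_gap'])
shot('wrist','w19')
print(delta([0.4475,-0.0622,0.077],down(1.412)).round(4))
E
```

```text
[0.57210283 0.04928833 0.02497665] [-0.17196266 -0.44787369 -1.03904316] 0.1761333897688005
[-0.1295 -0.0519 -0.1058 -0.0003  0.203  -0.0008]
```

View pics/w19.png

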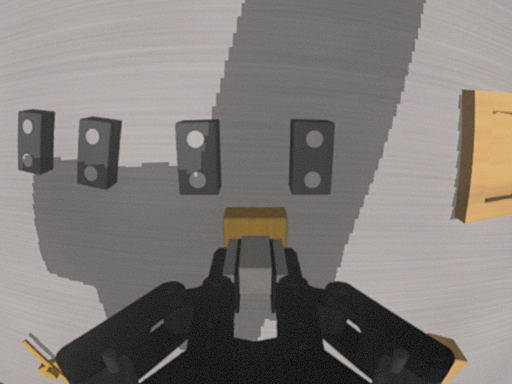

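Emit:
play_rows([
  [0, -0.015, 0, 0, 0, 0],
  [0, -0.035, 0, 0, 0, 0],
  [0, -0.052, 0, 0, 0, 0],
  [0, -0.052, 0, 0, 0, 0],
  [-0.03, -0.052, -0.025, 0, 0.05, 0],
  [-0.06, -0.052, -0.05, 0, 0.1, 0],
  [-0.09, -0.052, -0.075, 0, 0.15, 0],
  [-0.115, -0.052, -0.095, 0, 0.2, 0],
  [-0.1295, -0.052, -0.1058, 0, 0.203, 0],
  [-0.1295, -0.052, -0.1058, 0, 0.203, 0],
  [-0.1295, -0.052, -0.1058, 0, 0.203, 0],
  [-0.1295, -0.052, -0.1058, 0, 0.203, 0],
])

```text
t: 32.85
tcp_pos: [0.4492, -0.0621, 0.0771]
tool_rot: [0.705, -0.055, 0.056, -0.705]
force: [0.9, -0.4, -1.2]
finger_gap: 0.171
```

```bash
python3 - <<'E'
from h import *
s=sense(); print(s['tcp_pos'],s['force'],s['finger_gap'])
print(delta([0.4475,-0.0620,0.0248],down(1.412)).round(4))
E
```

```text
[ 0.44917211 -0.06206953  0.07712961] [ 0.8889802  -0.36192519 -1.17010188] 0.17072384616618422
[-0.0017  0.0523 -0.0002 -0.      0.0006  0.0015]
```

Emit:
play_rows([
  [-0.0015, 0.01, 0, 0, 0, 0],
  [-0.0015, 0.025, 0, 0, 0, 0],
  [-0.0015, 0.04, 0, 0, 0, 0],
  [-0.0015, 0.052, 0, 0, 0, 0],
  [-0.0015, 0.0525, 0, 0, 0, 0],
  [0.005, 0.0525, 0, 0, 0, 0],
  [0.012, 0.0525, 0, 0, 0, 0],
  [0.019, 0.0525, 0, 0, 0, 0],
  [0.025, 0.0525, 0, 0, 0, 0],
  [0.025, 0.0525, 0, 0, 0, 0],
])

```text
t: 33.85
tcp_pos: [0.4746, -0.0667, 0.0248]
tool_rot: [0.705, -0.055, 0.057, -0.705]
force: [0.3, -0.8, -1.0]
finger_gap: 0.176
```

Emit:
play_rows([
  [0.001, 0, 0, 0, 0, 0],
  [0.002, 0, 0, 0, 0, 0],
  [0.003, 0, 0, 0, 0, 0],
  [0.003, 0, 0, 0, 0, 0],
])

```text
t: 34.25
tcp_pos: [0.4757, -0.0667, 0.0246]
tool_rot: [-0.705, 0.056, -0.056, 0.705]
force: [0.5, 0.4, -1.9]
finger_gap: 0.177
```

Emit:
play_rows([
  [0.001, 0, 0, 0, 0, 0],
  [0.002, 0, 0, 0, 0, 0],
  [0.003, 0, 0, 0, 0, 0],
  [0.003, 0, 0, 0, 0, 0],
])

```text
t: 34.65
tcp_pos: [0.4789, -0.0672, 0.0246]
tool_rot: [-0.705, 0.056, -0.056, 0.705]
force: [0.8, 0.2, -1.6]
finger_gap: 0.174
```

Emit:
play_rows([
  [0.001, 0, 0, 0, 0, 0],
  [0.002, 0, 0, 0, 0, 0],
  [0.002, 0, 0, 0, 0, 0],
])

```text
t: 34.95
tcp_pos: [0.4801, -0.0673, 0.0245]
tool_rot: [-0.705, 0.056, -0.056, 0.705]
force: [-1.2, -0.4, -0.7]
finger_gap: 0.173
```

Emit:
play_rows([
  [0.001, 0, 0, 0, 0, 0],
  [0.0015, 0, 0, 0, 0, 0],
  [0.0015, 0, 0, 0, 0, 0],
])

```text
t: 35.25
tcp_pos: [0.4804, -0.0671, 0.0244]
tool_rot: [-0.705, 0.057, -0.055, 0.705]
force: [-4.7, -1.0, 0.6]
finger_gap: 0.169
```

Emit:
play_rows([
  [0.001, 0, 0, 0, 0, 0],
  [0.002, 0, 0, 0, 0, 0],
  [0.002, 0, 0, 0, 0, 0],
  [0.002, 0, 0, 0, 0, 0],
  [0.002, 0, 0, 0, 0, 0],
])

```text
t: 35.75
tcp_pos: [0.4805, -0.067, 0.0242]
tool_rot: [-0.704, 0.059, -0.053, 0.706]
force: [-7.8, -0.9, 1.7]
finger_gap: 0.172
```

```bash
python3 - <<'E'
from h import *
s=sense(); print(s['tcp_pos'],s['force'],s['finger_gap'])
d=s['tcp_pos'][:2]-np.array([0.5170,-0.0733]); c,n=np.cos(-.159),np.sin(-.159); print('gate',c*d[0]+n*d[1],-n*d[0]+c*d[1])
im,m=shot('scene','s20'); cv2.imwrite('pics/s20c.png',cv2.resize(im[130:290,180:380],None,fx=4,fy=4,interpolation=cv2.INTER_CUBIC))
E
```

```text
[ 0.48050532 -0.06698608  0.02422777] [-7.77407448 -0.92845999  1.72061827] 0.17227227004801027
gate -0.03703402626748609 0.0004560415931331328
```

View pics/s20c.png

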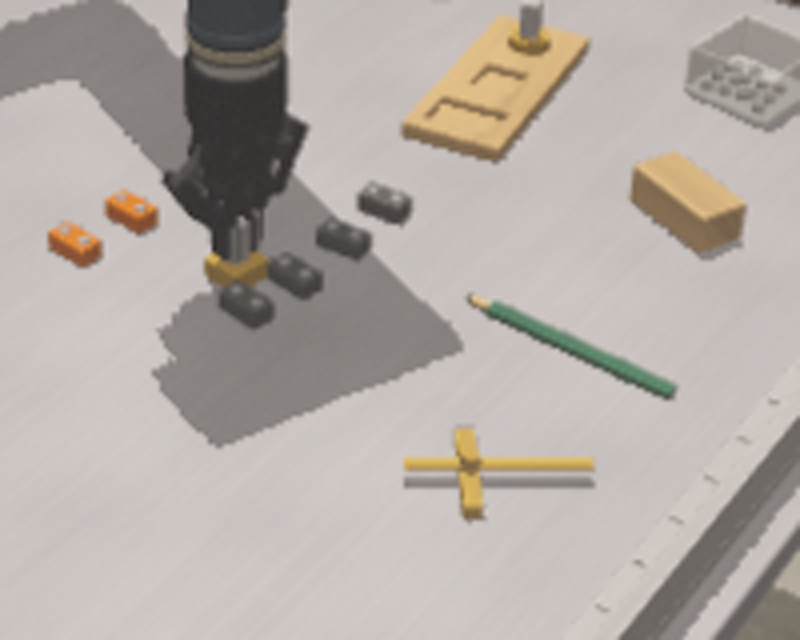

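Emit:
play_rows([
  [-0.005, 0, 0, 0, 0, 0],
  [-0.015, 0, 0, 0, 0, 0],
  [-0.015, -0.03, 0, 0, 0, 0],
  [-0.015, -0.07, 0, 0, 0, 0],
  [-0.015, -0.1, 0, 0, 0, 0],
  [-0.015, -0.1, 0, 0, 0, 0],
  [-0.015, -0.1, 0, 0, 0, 0],
])

```text
t: 36.5
tcp_pos: [0.4699, -0.0658, 0.1251]
tool_rot: [0.705, -0.055, 0.057, -0.705]
force: [0.5, 0.3, -1.4]
finger_gap: 0.175
```

```bash
python3 - <<'E'
from h import *
s=sense();print(s['tcp_pos'],s['force'],s['finger_gap'])
print(delta([0.56,0.27,0.123],down(1.715)).round(4))
E
```

```text
[ 0.46993201 -0.0658351   0.12514111] [ 0.53690041  0.29438244 -1.3872817 ] 0.1750571124829101
[ 0.0358  0.0021  0.3459  0.0008 -0.3032  0.0031]
```

Emit:
play_rows([
  [0.003, 0, 0.03, 0, -0.03, 0],
  [0.007, 0, 0.07, 0, -0.07, 0],
  [0.011, 0, 0.11, 0, -0.11, 0],
  [0.015, 0, 0.15, 0, -0.15, 0],
  [0.02, 0, 0.19, 0, -0.19, 0],
  [0.024, 0, 0.23, 0, -0.23, 0],
  [0.028, 0, 0.27, 0, -0.27, 0],
  [0.032, 0, 0.31, 0, -0.303, 0],
  [0.036, 0, 0.34, 0, -0.303, 0],
  [0.036, 0, 0.346, 0, -0.303, 0],
  [0.036, 0, 0.346, 0, -0.303, 0],
  [0.036, 0, 0.346, 0, -0.303, 0],
])

```text
t: 37.7
tcp_pos: [0.5582, 0.2691, 0.1231]
tool_rot: [0.706, 0.05, -0.052, -0.705]
force: [0.2, 0.2, -1.1]
finger_gap: 0.174
```

```bash
python3 - <<'E'
from h import *
s=sense(); print(s['tcp_pos'],s['force'],s['finger_gap'])
im,m=shot('wrist','w21'); overlay('w21',s['tcp_pos'],s['tool_rot'])
r=rect('wrist',im,0.40,0.58,0.17,0.42,0.014,0.0004,m); cv2.imwrite('pics/w21r.png',r)
print(delta([0.4962,0.2927,0.052],down(1.715)).round(4))
E
```

```text
[0.55821832 0.2691153  0.12307765] [ 0.21132504  0.15242132 -1.08899473] 0.17417617533506868
[-0.058   0.0717  0.0325  0.0005 -0.0011 -0.0029]
```

View pics/w21o.png

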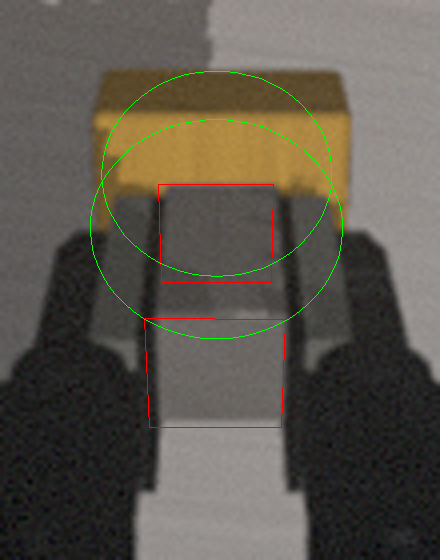

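View pics/w21r.png

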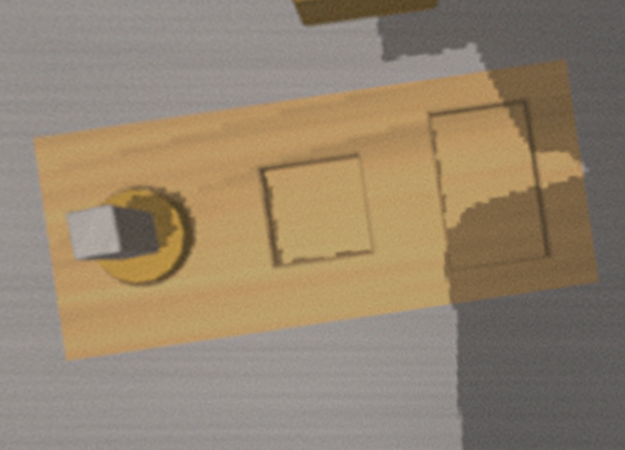

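Emit:
play_rows([
  [-0.02, 0, 0.01, 0, 0, 0],
  [-0.04, 0.01, 0.025, 0, 0, -0.002],
  [-0.058, 0.03, 0.0325, 0, -0.001, -0.002],
  [-0.058, 0.05, 0.0325, 0, -0.001, -0.002],
  [-0.058, 0.07, 0.0325, 0, -0.001, -0.002],
  [-0.058, 0.0715, 0.0325, 0, -0.001, -0.002],
  [-0.058, 0.0715, 0.0325, 0, -0.001, -0.002],
  [-0.058, 0.0715, 0.0325, 0, -0.001, -0.002],
])

```text
t: 38.55
tcp_pos: [0.4983, 0.2937, 0.054]
tool_rot: [-0.705, -0.052, 0.05, 0.706]
force: [-0.6, 0.6, -1.2]
finger_gap: 0.178
```

```bash
python3 - <<'E'
from h import *
s=sense(); print(s['tcp_pos'],s['force'],s['finger_gap'])
print(delta([0.4962,0.2927,0.0355],down(1.715)).round(4))
E
```

```text
[0.49833346 0.29373939 0.05402626] [-0.64909216  0.64497241 -1.15011761] 0.17798265840075794
[-0.0023  0.0185 -0.0007 -0.0005 -0.0001  0.0035]
```

Emit:
play_rows([
  [-0.002, 0.004, -0.0005, 0, 0, 0.002],
  [-0.002, 0.009, -0.0005, 0, 0, 0.002],
  [-0.002, 0.0135, -0.0005, 0, 0, 0.002],
  [-0.002, 0.0135, -0.0005, 0, 0, 0.002],
  [-0.002, 0.0135, -0.0005, 0, 0, 0.002],
  [-0.002, 0.0135, -0.0005, 0, 0, 0.002],
])

```text
t: 39.15
tcp_pos: [0.4956, 0.2935, 0.0397]
tool_rot: [-0.705, -0.051, 0.051, 0.705]
force: [0.6, 0.5, -0.7]
finger_gap: 0.177
```

```bash
python3 - <<'E'
from h import *
s=sense(); print(s['tcp_pos'],s['force'],s['finger_gap'])
print(delta([0.4962,0.2927,0.034],down(1.715)).round(4))
im,m=shot('wrist','w22'); cv2.imwrite('pics/w22c.png',cv2.resize(im[150:280,180:340],None,fx=5,fy=4.5,interpolation=cv2.INTER_CUBIC))
E
```

```text
[0.49561884 0.29349023 0.03965422] [ 0.62128416  0.5448202  -0.74419641] 0.17680956815951115
[ 0.0005  0.0057 -0.0009 -0.0003  0.0011  0.0001]
```

View pics/w22c.png

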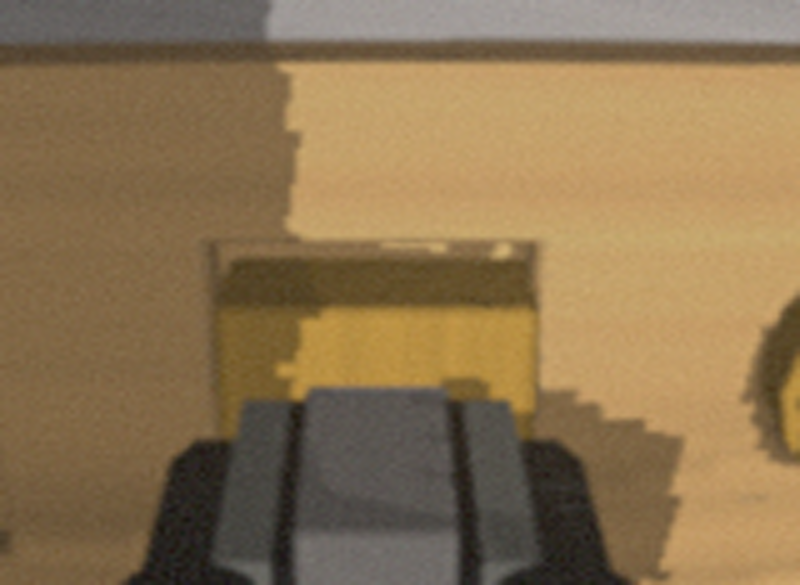

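Emit:
play_rows([
  [0.0003, 0.001, -0.0005, 0, 0, 0],
  [0.0003, 0.003, -0.0005, 0, 0, 0],
  [0.0003, 0.005, -0.0005, 0, 0, 0],
  [0.0003, 0.007, -0.0005, 0, 0, 0],
  [0.0003, 0.007, -0.0005, 0, 0, 0],
])

```text
t: 39.7
tcp_pos: [0.4957, 0.2928, 0.0322]
tool_rot: [-0.705, -0.051, 0.052, 0.705]
force: [0.2, -0.2, -1.2]
finger_gap: 0.176
```

Emit:
play_rows([
  [0, 0.001, 0, 0, 0, 0],
  [0, 0.002, 0, 0, 0, 0],
  [0, 0.003, 0, 0, 0, 0],
  [0, 0.003, 0, 0, 0, 0],
  [0, 0.003, 0, 0, 0, 0],
])

```text
t: 40.2
tcp_pos: [0.4959, 0.2929, 0.0296]
tool_rot: [-0.705, -0.051, 0.051, 0.705]
force: [-0.0, 0.1, -1.5]
finger_gap: 0.179
```

Emit:
play_rows([
  [0, 0.0005, 0, 0, 0, 0],
  [0, 0.0005, 0, 0, 0, 0],
  [0, 0.0005, 0, 0, 0, 0],
  [0, 0.0005, 0, 0, 0, 0],
  [0, 0.0005, 0, 0, 0, 0],
], gripper=0.035)

```text
t: 40.7
tcp_pos: [0.496, 0.293, 0.0292]
tool_rot: [-0.705, -0.051, 0.051, 0.705]
force: [0.4, -1.1, -1.0]
finger_gap: 0.409
```

Emit:
play_rows([
  [0, -0.01, 0, 0, 0, 0],
  [0, -0.04, 0, 0, 0, 0],
  [0, -0.08, 0, 0, 0, 0],
  [0, -0.12, 0, 0, 0, 0],
  [0.03, -0.13, 0, 0, 0, 0],
  [0.05, -0.13, 0, 0, 0, 0],
  [0.05, -0.13, 0, 0, 0, 0],
  [0.05, -0.13, 0, 0, 0, 0],
])

```text
t: 41.5
tcp_pos: [0.5445, 0.2998, 0.1591]
tool_rot: [0.705, 0.051, -0.052, -0.705]
force: [-0.3, -0.3, 0.4]
finger_gap: 0.411
```

```bash
python3 - <<'E'
from h import *
s=sense(); print(s['tcp_pos'],s['force'],s['finger_gap'],s['t'])
im,m=shot('wrist','w23')
for z,n in ((0.058,'a'),(0.024,'b')):
    r=rect('wrist',im,0.42,0.56,0.25,0.42,z,0.0003,m); cv2.imwrite(f'pics/w23{n}.png',r)
shot('scene','s23'); shot('top','t23')
E
```

```text
[0.5445167  0.29983979 0.15913987] [-0.29724007 -0.33355384  0.43745337] 0.4112358775068779 41.5
```

View pics/w23.png

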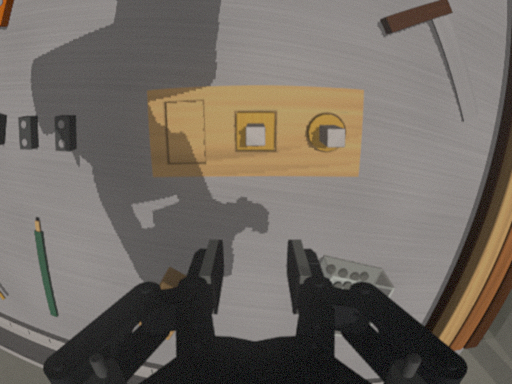

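View pics/w23b.png

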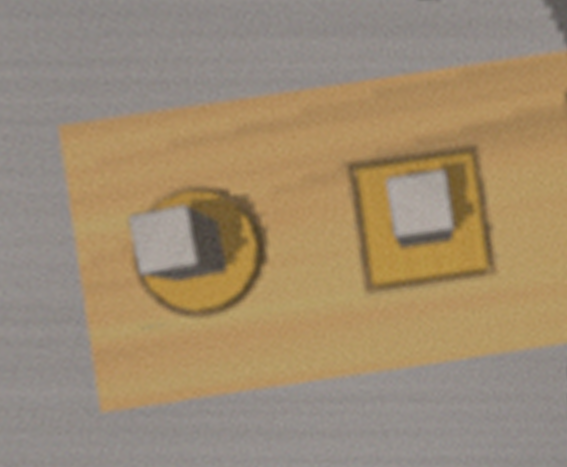

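View pics/w23a.png

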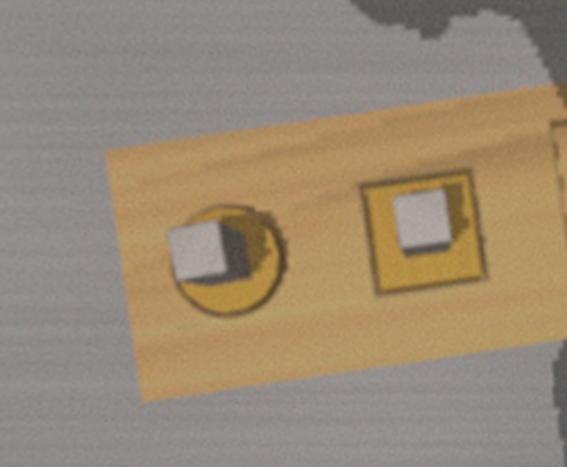

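View pics/s23.png

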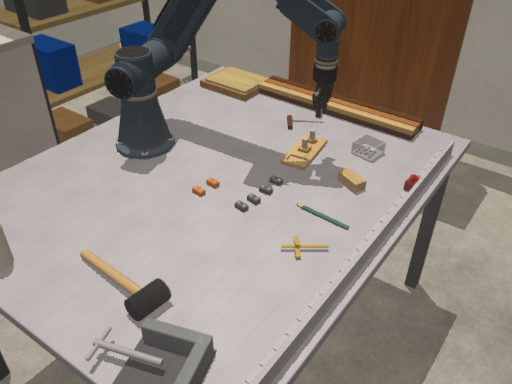

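View pics/t23.png

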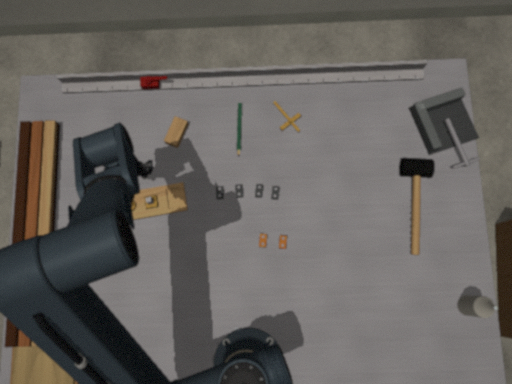

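```bash
python3 - <<'E'
from h import *
s=sense(); print(s['t'],s['force'])
print(sign_off())
E
```

```text
41.65 [ 0.48232212 -0.23903991 -0.13153934]
the job is handed in; nothing more can be done
None
```

I checked the round-footed fitting, then the square-footed one, and seated each in its own nest. The job is handed in at about 42 s of the 210 s allowed. No oblong fitting showed in any of the top, scene or wrist pictures, so I took it as absent.

- **Go gap:** both fittings went right through and out at the far side, held upright with the foot about 2 mm above the cart top. With the round one I nudged sideways until it touched each jaw, at 5–6 N, to find the centre line.
- **No-go gap:** both stopped at the mouth. The peak force was about 9 N for the round and 8 N for the square. By my measurements, the contact was about 0.5 mm off the gap's centre line.
- **Final pictures:** both stand upright in their nests, with the foot inside the rim. The gripper is clear above the tray. The pencil, depth gauge, tub, block, mallet, try square and orange look-alike appear where they were.
- **Disagreements:** the wrist camera read about 1 mm off in y compared with feeling the jaws; I allowed for that when placing. The last picture put the stem tops 1.5–2 mm from the nest centres (5 mm is allowed).

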